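# Bolt the clay extruder down with a drift

### The arm

A 6-joint arm with a two-finger parallel gripper is mounted at the origin on the work surface. World frame = base frame: x ahead of the robot, y to its left, z up, the work surface at z = 0. Lengths are in mm, angles in degrees, forces in N, time in s.
With the tool pointing down it reaches from about 275 to 725 mm from the base axis. Payload 5.6 kg.
Tool frame: the origin (TCP) lies midway between the tips of the shut fingers; the grasp point (between the pads) lies 19 mm behind it (env.grip_depth is the distance from the TCP to the grasp point, in mm); y points along the fingers, z is the direction in which the jaws open and shut, and the axes are right-handed (so a half turn about y gives the same grasp; the last joint's range is limited). The gripper opens to 85 mm and grips with 20 to 120 N. Pads are 22 mm wide; open, the fingers measure 114 mm over their backs; the gripper's body (76 mm by 85 mm) begins 54 mm behind the grasp point. The pads swing forward as they close: fully open they stand 13 mm farther back than shut.
Start: joints at [91.994, 14.616, 6.199, 0, -81.583, -16.306], TCP at [135.938, 532.929, 231.283] pointing down, gripper open.
Joint ranges: [-168.99, 168.99], [-69.2, 112.95], [-62.41, 85.93], [-164.36, 98.24], [-168.68, -3.75], [-174.98, 174.98]. Speed limits (degrees/s): [147.25, 147.25, 180, 180, 180, 180].

### API

Orientations are given as [roll, pitch, yaw] about the fixed x, y, z axes, in that order (R = Rz(yaw) Ry(pitch) Rx(roll)).
In Python, from workcell import env, viewer gives the robot as it stands. The module is installed in compiled form; this text tells all that it offers.
- The arm moves only by the tool apply_moves, never from a script. Its argument "steps" is a list of rows, each a list of 7 numbers: the finger opening in mm, from 0 to 85.4, then the shift along the tool's x, y, z in mm, then the turn, a rotation vector about the tool's x, y, z in rad. A call has 1 to 12 rows; each row is the pose to reach, as a shift and turn from the pose commanded when the call began, along the tool's axes at that moment; what a row does not reach only later rows make up. A row lasts 1/10 s, in which the tool goes at most 50 mm and 8.59 degrees, less where a joint would pass 70% of its speed; a pose out of reach is approached as far as the arm can. A call with a gripper value outside its range is refused whole. The fingers move at their own pace and stop on an object; "newtons" is the grip in N (left out, the last holds). Time passes only in rows, so rows that repeat a pose let the fingers close. It gives the time, the measured TCP pose, the force and the opening at its end, in the units of the state.
- env.get_state(): the state, without advancing time (a new reading comes with each control period).
- viewer.grab_frame(name): name is "side" or "top" or "wrist"; returns (picture, depth): 480x640x3 uint8, blue, green, red; 480x640 float32, mm along the optical axis (not along the pixel's ray), 0 where there is no reading.
- viewer.get_calibration(name): a dict with "fx", "fy", "cx", "cy" (pixels), "k1" (the pictures are not rectified: a ray, as slopes to the right and down, at radius r is drawn at 1 + k1 r^2 times it, then the intrinsics apply), "camera_from_world" (4x4, takes a point from world to camera coordinates). Camera axes: x right, y up, looking along -z (the intrinsics and any distortion apply to the point x, -y, -z); pixel columns grow to the right and rows downward; lengths in mm; the calibration is good to about 2 mm. A picture is of the moment at which its call begins: read the wrist's pose just before it. get_calibration takes no time and is no camera call; for the wrist camera it gives the pose at the moment of the call.
- env.sign_off(): hands the job in, once; it reports no verdict.
The state is a dict: "time": time; "joints": joint angles; "joint_velocities": joint speeds; "tau": joint torques, N m; "ee_pos": TCP position; "tool_rot": TCP orientation; "wrist_force": force on the tool from outside, world axes, zero at the start; "ft_torque": the same for the moment, N m; "width": finger opening in mm.
Only numpy, scipy, OpenCV 4.12 (cv2) and the standard library are available. Lean on these libraries where they do the work, as an engineer would, in place of code of your own. Each camera call takes 0.05 s, during which the arm holds its last target.

### The job

The clay extruder on its steel stand has shifted on its one bolt: its near bolt hole no longer sits over the hole in the stand. Without forcing anything, work the tapered drift down through both holes until its thick straight shank fills them and they line up, put the drift back in the block hole it came from, and drop the black bolt in its place, through both holes, with its washer fully home on the foot. Move the extruder with the drift only, and leave the other things on the bench alone.

Things in the scene. Friction and masses are not known exactly. Their poses are not given: they have to be found in the camera images.
- foot_hole (a point): Centre of the open near bolt hole, at the top face of the extruder's blue foot bar, 131 mm above the bench. Hole 18 mm across, straight through the bar (50 wide, 10 thick). Axes: x along the bar to the fitted bolt, about 230 mm away; y left of that; z up. Some 5 N sideways here slides the stiff foot, any way; it stays where it is left.
- extruder: Clay extruder: foot bar held by one fitted bolt in a slot at its far end; 76 mm barrel square across it (end flange top 255 mm above the bench, 68 mm or more beyond the open hole), T-bar screw. Origin: under the foot, in the slot's middle. More than about 8 N of the robot's own fingers or body on it or the stand counts as shoving it.
- stand: Grey steel stand fixed to the bench, about 300 x 170 x 120 tall; origin at its near left lower corner. Its 12 mm deck, 1 mm under the foot, has an 18 mm hole whose place is not measured: its centre lies 4 to 9 mm from the foot hole's; which way is for eye or feel. Free below, to the bench. 30 N on deck or foot from drift or bolt is forcing.
- drift_grip (a point): Centre of the drift's red square handle, 24 x 24 and 50 mm long, sides along this frame's x, y; z up, tip down. 6 mm steel cap on top. Collar 30 across, 6 thick, its underside 31 mm below this point; then a straight shank 17.5 thick, 40 long, then a 50 mm taper to a flat tip 7 across. About 0.32 kg. Starts upright in the block, hanging on its collar.
- drift_tip (a point): The drift's flat tip, 121 mm below the handle's centre, 90 mm below the collar. When it is 70 mm or more below the foot's top face, the straight shank fills both holes.
- bolt_head (a point): Centre of the black bolt's round head, 24 across, 16 tall; a captive washer, 32 across, 3 thick, is fixed under it, its underside 11 mm below this point. Shank 16 thick, 45 long, the last 4 mm chamfered. z up, tip down. About 0.15 kg. It starts upright in the block, hanging on its washer.
- block: Fixed hardwood tool block, 160 (x) x 64 (y) x 105 mm tall; origin under its middle. Two upright through-holes of 21 mm at x = -40 and +40 mm, y = 0; the drift hangs in one and the bolt in the other, either way round. The drift's handle sides lie along the block's x and y.
- tumbler_a: Bystander: unglazed upside-down clay tumbler, 80 mm across, 102 tall; origin under its foot.
- tumbler_b: Bystander: a second such tumbler.
- mug: Bystander: dark stoneware mug, 80 across, 90 tall; origin under it.
- bowl: Bystander: grey-green bowl, 140 across, 55 tall; origin under it.
- spanner: Bystander: steel open spanner lying on the bench, 190 long; origin under its middle.
- die: Bystander: spare square brass extruder die, 62 x 62 x 6, with a round hole; origin under its middle.
- knife: Bystander: wooden throwing knife lying on the bench, 180 long; origin on the bench under its middle.
Things that resemble listed ones, but are neither listed nor needed, are in the scene too. There is more than one size of the part that bears bolt_head; the job needs the smallest. There is more than one size of the part that bears drift_grip; the job needs the smaller.

How it is judged:
By the outcome, as a careful person would: the job done as asked, in the order asked, and still so for the second after the job is handed in, with the robot touching nothing.
It also fails if it takes over 72 s, if anything falls off the work surface, if the arm or the gripper's body presses on something with over 40 N, if the wrist force passes 120 N, or if a joint passes its speed limit or range.

## Working session

There is one attempt and no reset: what is moved stays moved. The work goes in short steps, Python scripts to look and compute and a tool call to move; the robot and the scene stay as the last step left them, time stands still between calls to the robot, and variables do not carry over. Pictures are saved under pics/ and viewed, and the job is handed in when it is done.

Besides the shell and the picture viewer there is one more tool, called as name(argument=value, ...), one argument or row to a line, values as JSON. apply_moves: Moves the arm, as the interface text tells. Its arguments: {"type":"object","properties":{"steps":{"type":"array","items":{"type":"array","items":{"type":"number"}}},"newtons":{"type":"number"}},"required":["steps"]}

```bash
mkdir -p pics; ls; cat > h.py <<'E'
import numpy as np, cv2
from workcell import env, viewer
def grab(n,tag):
    cal=viewer.get_calibration(n); p,d=viewer.grab_frame(n)
    cv2.imwrite(f'pics/{tag}.png',p); np.savez(f'{tag}.npz',p=p,d=d,**{k:np.array(v) for k,v in cal.items()})
    return p,d,cal
def load(tag):
    z=np.load(tag+'.npz'); return z['p'],z['d'],{k:z[k] for k in ('fx','fy','cx','cy','k1','camera_from_world')}
def und(cal,u,v):
    x=(u-cal['cx'])/cal['fx'];y=(v-cal['cy'])/cal['fy'];X,Y=x,y
    for _ in range(10):
        s=1+cal['k1']*(X*X+Y*Y);X,Y=x/s,y/s
    return X,Y
def ray(cal,u,v):
    X,Y=und(cal,np.asarray(u,float),np.asarray(v,float));T=np.linalg.inv(cal['camera_from_world'])
    d=np.stack([X,-Y,-np.ones_like(X)],-1)@T[:3,:3].T
    return T[:3,3],d
def onz(cal,u,v,z):
    o,d=ray(cal,u,v); t=(z-o[2])/d[...,2]; return o+d*t[...,None]
def pt(cal,dep,u,v):
    o,d=ray(cal,u,v); return o+d*np.asarray(dep)[...,None]
def proj(cal,P):
    P=np.atleast_2d(P);T=cal['camera_from_world'];c=P@T[:3,:3].T+T[:3,3]
    x=c[:,0]/-c[:,2];y=-c[:,1]/-c[:,2];s=1+cal['k1']*(x*x+y*y)
    return np.stack([cal['fx']*x*s+cal['cx'],cal['fy']*y*s+cal['cy']],-1)
E
python3 - <<'E'
from h import *
print(env.get_state())
for n in ('side','top','wrist'):
    p,d,c=grab(n,n+'0'); print(n,c)
E
```

```text
pics
{'time': 0.0, 'joints': array([ 9.19921296e+01,  1.46542555e+01,  6.13031466e+00, -2.96601457e-02,
       -8.15817766e+01, -1.63066723e+01]), 'joint_velocities': array([-0.0384462 , -0.09094339, -0.06813292, -0.08896964,  0.00567577,
       -0.00010054]), 'tau': array([ 2.97962879e-04, -3.86628306e+01,  2.37948078e+01,  5.36538541e+00,
       -6.07134250e-03, -1.02331404e-05]), 'ee_pos': array([135.78697443, 532.46448861, 230.37563016]), 'tool_rot': array([-8.98902983e+01,  1.53092736e-03,  1.65681089e+02]), 'wrist_force': array([ 0.37751423,  0.57046389, -0.01114371]), 'ft_torque': array([0.02885793, 0.06242412, 0.05355031]), 'width': 85.53266719762304}
side {'fx': 484.0657222625529, 'fy': 484.0657222625529, 'cx': 321.16880364992306, 'cy': 242.49943810433933, 'k1': -0.026950703103789952, 'camera_from_world': array([[ 8.39744951e-01, -5.42906651e-01, -8.98805303e-03,
        -4.31650048e+02],
       [ 3.74634595e-01,  5.67328121e-01,  7.33340114e-01,
        -2.53886468e+02],
       [-3.93036050e-01, -6.19185894e-01,  6.79802539e-01,
        -1.02423493e+03],
       [ 0.00000000
[... 361 characters left out ...]
e-01,
        -4.95319870e+02],
       [-1.28897494e-01,  7.67889777e-03,  9.91628192e-01,
        -1.36433909e+03],
       [ 0.00000000e+00,  0.00000000e+00,  0.00000000e+00,
         1.00000000e+00]])}
wrist {'fx': 344.316816277451, 'fy': 344.316816277451, 'cx': 309.93401442138725, 'cy': 241.1278412618532, 'k1': 0.006041996364555101, 'camera_from_world': array([[-2.46106883e-01, -9.69239968e-01,  2.29928123e-03,
         5.49367032e+02],
       [ 9.32198711e-01, -2.37349704e-01, -2.73259368e-01,
         3.49923045e+01],
       [ 2.65399635e-01, -6.51076243e-02,  9.61937644e-01,
        -3.79844130e+02],
       [ 0.00000000e+00,  0.00000000e+00,  0.00000000e+00,
         1.00000000e+00]])}
```

View pics/side0.png

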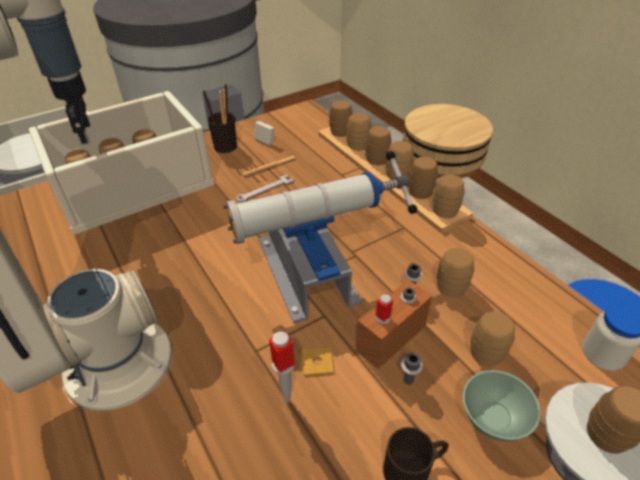

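View pics/top0.png

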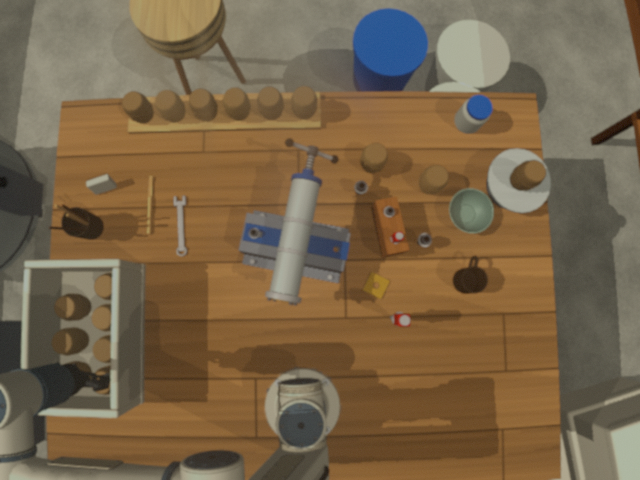

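View pics/wrist0.png

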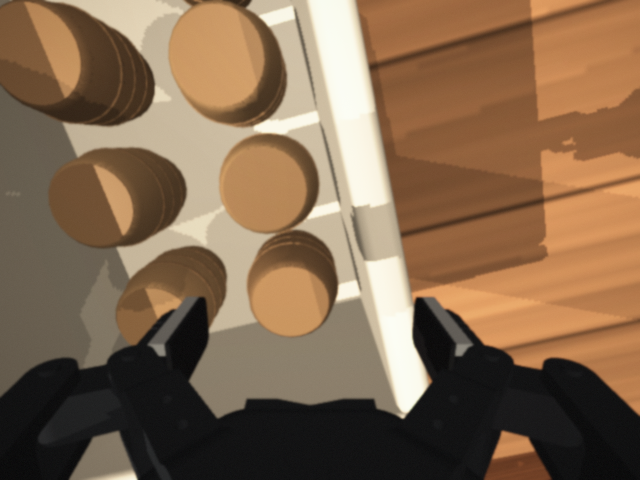

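```bash
python3 - <<'E'
from h import *
p,d,c=load('top0')
def show(nm,u,v): 
    print(nm,u,v,pt(c,d[v,u],u,v).round(0))
for nm,u,v in [('drift',399,236),('bolt',390,211),('bigdrift',402,319),('b2',362,186),('b3',425,240),('blockc',390,225),('foot',340,240),('barrel near',287,290),('flange far',310,178),('fitted',255,233),('right hole',338,240),('tum',373,157),('die',376,286)]: show(nm,u,v)
cv2.imwrite('pics/t0a.png',cv2.resize(p[160:340,230:450],None,fx=3.6,fy=3.3,interpolation=cv2.INTER_CUBIC))
p,d,c=load('side0')
for nm,u,v in [('drift',384,301),('bolt',409,293),('bigdrift',282,340),('b2',414,270),('b3',412,361)]: show(nm,u,v)
cv2.imwrite('pics/s0a.png',cv2.resize(p[180:420,220:480],None,fx=3,fy=2.5,interpolation=cv2.INTER_CUBIC))
E
```

```text
drift 399 236 [ 482. -275.  171.]
bolt 390 211 [ 561. -261.  125.]
bigdrift 402 319 [ 260. -267.  208.]
b2 362 186 [ 645. -188.   82.]
b3 425 240 [ 481. -368.   85.]
blockc 390 225 [ 524. -263.  103.]
foot 340 240 [ 481. -117.  119.]
barrel near 287 290 [340.  28. 246.]
flange far 310 178 [627. -35. 248.]
fitted 255 233 [500. 119. 152.]
right hole 338 240 [ 481. -111.  117.]
tum 373 157 [ 727. -221.  104.]
die 376 286 [ 352. -231.    3.]
drift 384 301 [ 476. -282.  169.]
bolt 409 293 [ 559. -266.  125.]
bigdrift 282 340 [ 257. -280.  209.]
b2 414 270 [ 642. -193.   82.]
b3 412 361 [ 479. -375.   83.]
```

View pics/t0a.png

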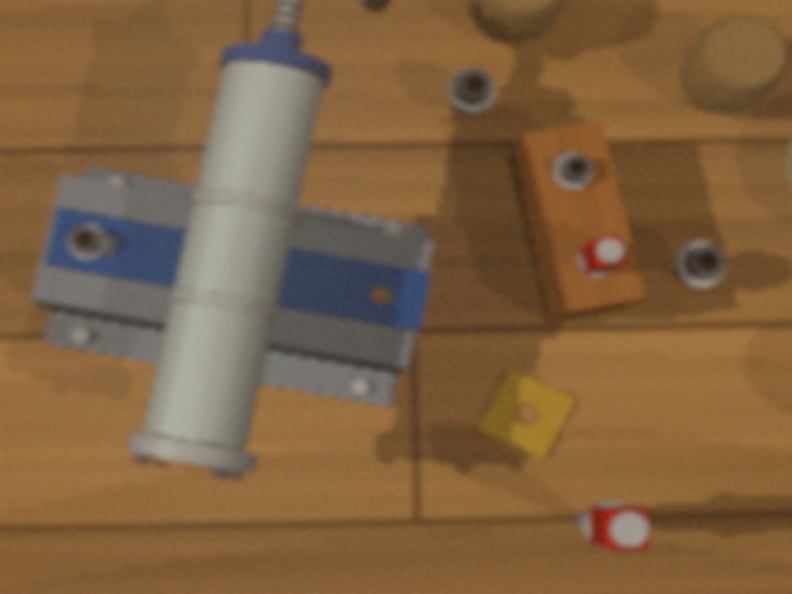

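View pics/s0a.png

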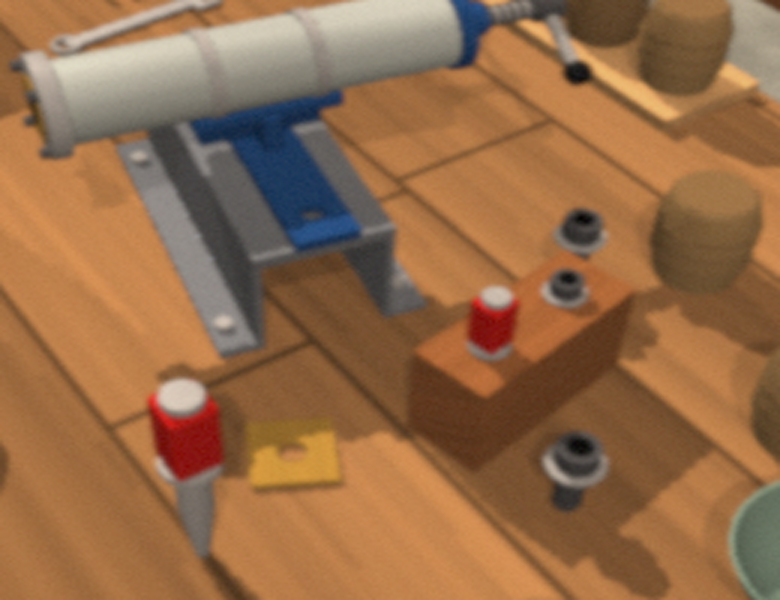

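```bash
cat >> h.py <<'E'
from scipy.spatial.transform import Rotation as Ro
def Rd(yaw): return Ro.from_euler('xyz',[-90,0,yaw],degrees=True)
def mv(pos,yaw):
    s=env.get_state(); R=Ro.from_euler('xyz',s['tool_rot'],degrees=True)
    sh=R.inv().apply(np.array(pos)-s['ee_pos']); rv=(R.inv()*Rd(yaw)).as_rotvec()
    print('t',round(s['time'],2),'shift',sh.round(2),'rot',rv.round(4),'F',s['wrist_force'].round(2),'w',round(s['width'],1))
E
python3 - <<'E'
from h import *
p,d,c=load('top0'); print('hole top',onz(c,335.8,249,131.))
p2,d2,c2=load('side0'); print('hole side',onz(c2,324.3,266,131.))
cv2.imwrite('pics/hz.png',np.hstack([cv2.resize(p[225:275,300:370],(400,300),interpolation=cv2.INTER_CUBIC),cv2.resize(p2[240:290,290:360],(400,300),interpolation=cv2.INTER_CUBIC)]))
mv([385,-105,330],-169.5)
mv([385,-105,195],-169.5)
E
```

```text
hole top [ 453.81734269 -103.66743719  131.        ]
hole side [ 452.37953071 -109.96992578  131.        ]
t 0.15 shift [-399.08  -98.56  556.34] rot [-1.400e-03 -4.331e-01  2.000e-04] F [-0.18 -0.01  1.21] w 85.1
t 0.15 shift [-399.06   36.44  556.15] rot [-1.400e-03 -4.331e-01  2.000e-04] F [-0.18 -0.01  1.21] w 85.1
```

View pics/hz.png

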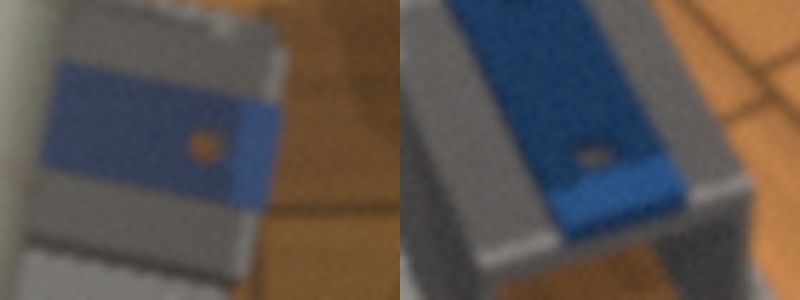

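apply_moves(
  steps=[
    [85,0,-50,0,0,0,0],
    [85,0,-98,0,0,-0.1,0],
    [85,-399,-98,570,0,-0.433,0],
    [85,-399,-98,570,0,-0.433,0],
    [85,-399,-98,570,0,-0.433,0],
    [85,-399,-98,570,0,-0.433,0],
    [85,-399,-98,570,0,-0.433,0],
    [85,-399,-98,570,0,-0.433,0],
    [85,-399,-98,570,0,-0.433,0],
    [85,-399,-98,570,0,-0.433,0],
    [85,-399,-98,570,0,-0.433,0],
    [85,-399,-98,570,0,-0.433,0],
  ],
)

```text
time: 1.35
ee_pos: [312.3, 63.2, 329.5]
tool_rot: [-90.0, 0.1, -169.4]
wrist_force: [3.1, 1.3, 0.7]
width: 84.8
```

```bash
python3 - <<'E'
from h import *
mv([384,-119,200],-169.5)
E
```

```text
t 1.35 shift [-36.94 129.37 192.33] rot [ 0.0008  0.0012 -0.0011] F [3.11 1.27 0.74] w 84.8
```

apply_moves(
  steps=[
    [85,-37,0,180,0,0,0],
    [85,-37,0,180,0,0,0],
    [85,-37,0,180,0,0,0],
    [85,-37,0,180,0,0,0],
    [85,-37,125,180,0,0,0],
    [85,-37,125,180,0,0,0],
    [85,-37,125,180,0,0,0],
    [85,-37,125,180,0,0,0],
  ],
)

```text
time: 2.15
ee_pos: [378.9, -105.2, 200.8]
tool_rot: [-90.1, -0.5, -169.5]
wrist_force: [0.1, -0.3, 0.4]
width: 85.1
```

```bash
python3 - <<'E'
from h import *
mv([384,-119,200],-169.5)
p,d,c=grab('wrist','w1')
for z in (131,120):print(proj(c,[453,-106,z]))
E
```

```text
t 2.15 shift [-2.53  0.74 14.54] rot [ 0.0017 -0.0009  0.008 ] F [ 0.14 -0.34  0.41] w 85.1
[[334.75456235 136.94143013]]
[[333.54240363 137.09845603]]
```

View pics/w1.png

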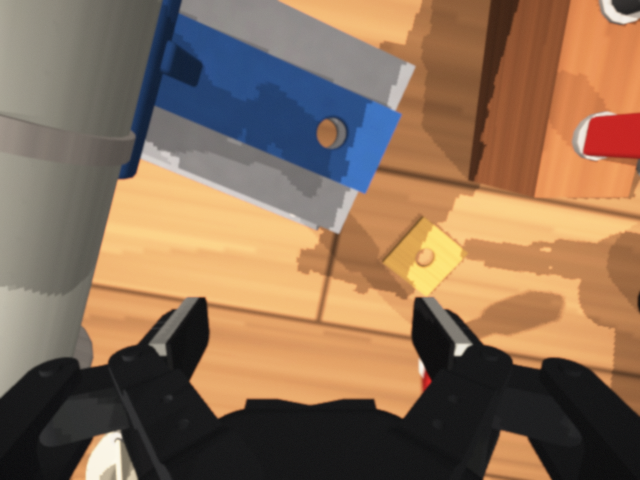

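```bash
python3 - <<'E'
from h import *
p,d,c=load('w1')
cr=p[105:165,295:375]
cv2.imwrite('pics/w1z.png',cv2.resize(cr,(800,600),interpolation=cv2.INTER_CUBIC))
np.set_printoptions(linewidth=250)
P=pt(c,d[110:156:2,308:360:2],*np.meshgrid(np.arange(308,360,2),np.arange(110,156,2)))
print(P[...,2].round(0).astype(int))
E
```

```text
[[132 132 132 132 131 131 131 132 131 131 131 132 131 132 132 133 132 132 133 132 131 133 131 131 132 132]
 [132 131 132 132 131 132 131 132 132 133 132 132 131 131 131 131 131 132 133 132 132 131 131 132 133 131]
 [131 132 131 132 131 130 131 133 133 132 132 132 133 132 131 131 132 133 132 132 132 132 131 132 131 133]
 [132 132 131 132 132 131 132 132 132 132 131 132 131 132 133 132 130 131 132 131 131 131 132 134 132 131]
 [132 131 131 132 131 131 132 131 132 130 129 125 125 129 131 133 132 130 131 131 132 132 133 132 131 132]
 [131 132 132 131 132 130 132 130   3  -1 114 121 121 121 120 125 131 130 131 131 132 132 131 132 132 131]
 [133 131 132 132 132 131 131   0   1   0   0   2 119 120 120 121 122 132 133 131 131 131 131 131 131 131]
 [131 130 132 131 132 131  -1   0   1   1   0   2   1 121 120 120 120 124 131 132 134 131 132 131 130 132]
 [132 132 132 132 131   1   0   2   0   0   1   0   0 110 118 121 121 121 127 132 132 132 131 132 132 131]
 [132 132 133 131 131  -1   1   0   1   0   1   1  -1   1 119 121 121 121 121 130 132 132 131 131 131 131]
 [131 131 133 131 131   0  -1 
[... 661 characters left out ...]
   1 120 120 120 119 121 131 132 131 131 131 132 133 131]
 [131 132 132 133 131 132  -1   1   2   1   1   1 118 120 120 120 120 129 131 131 131 132 132 132 132 132]
 [131 131 130 132 132 131 131  -1  -1   1   2 120 122 120 122 121 129 132 134 131 133 131 132 131 132 132]
 [131 132 132 132 131 132 132 132 131 120 120 120 121 122 125 131 131 131 132 131 132 131 133 132 133 132]
 [132 131 132 132 133 132 132 131 130 132 131 131 132 131 132 132 132 131 131 131 132 132 132 131 132 132]
 [132 131 132 133 133 133 132 131 131 131 132 132 132 132 132 132 133 131 131 133 131 132 132 131 132 131]
 [132 131 132 132 133 132 131 132 131 133 133 132 130 131 131 131 132 133 131 131 131 131 133 131 132 133]]
```

View pics/w1z.png

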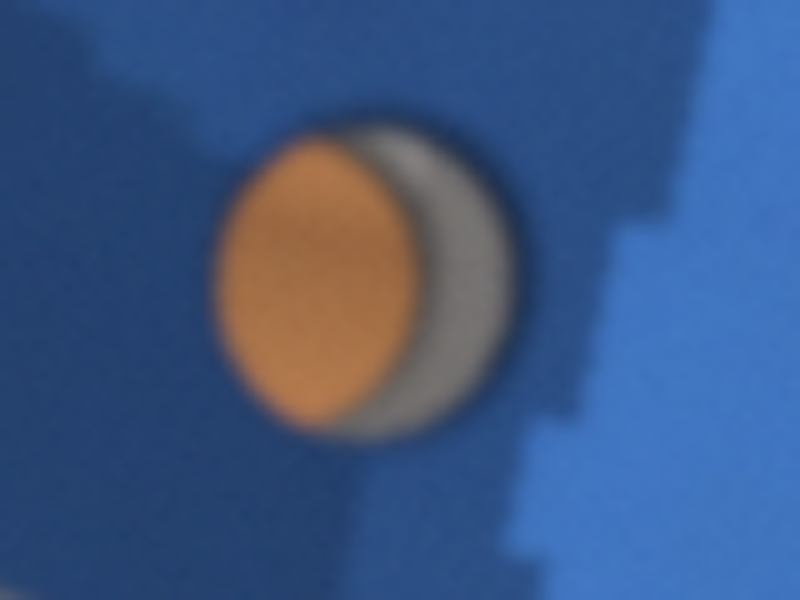

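```bash
cat >> h.py <<'E'
from scipy.optimize import least_squares
def circ(P,r=9.):
    f=least_squares(lambda c:np.hypot(P[:,0]-c[0],P[:,1]-c[1])-r,P.mean(0)[:2],loss='soft_l1',f_scale=.3); return f.x,np.sqrt(np.mean(f.fun**2))
def circr(P):
    f=least_squares(lambda c:np.hypot(P[:,0]-c[0],P[:,1]-c[1])-c[2],[*P.mean(0)[:2],9],loss='soft_l1',f_scale=.3); return f.x
def blob(mask,u,v):
    n,l=cv2.connectedComponents(mask.astype(np.uint8)); m=(l==l[v,u]).astype(np.uint8)
    cs,_=cv2.findContours(m,cv2.RETR_EXTERNAL,cv2.CHAIN_APPROX_NONE); return m,max(cs,key=cv2.contourArea)[:,0].astype(float)
E
python3 - <<'E'
from h import *
p,d,c=load('w1')
# upsampled colour edges
S=4;x0,y0=295,105
cr=cv2.resize(p[105:165,295:375],None,fx=S,fy=S,interpolation=cv2.INTER_CUBIC).astype(int)
hsv=cv2.cvtColor(cr.clip(0,255).astype(np.uint8),cv2.COLOR_BGR2HSV)
blue=((hsv[...,0]>95)&(hsv[...,0]<130)&(hsv[...,1]>90))
wood=((hsv[...,0]<22)&(hsv[...,1]>90))
cu=int((330-x0)*S);cv=int((133-y0)*S)
m,k=blob(~blue,cu,cv); uv=lambda k:((k[:,0]+.5)/S-.5+x0,(k[:,1]+.5)/S-.5+y0)
F=onz(c,*uv(k),131.); print('foot',circ(F),circr(F),len(F))
m2,k2=blob(wood,int((326-x0)*S),cv)
D=onz(c,*uv(k2),120.)
fc=circ(F)[0]
# only wood edge well inside foot hole (>=1.5mm inside)
k2u=uv(k2); Fa=onz(c,*k2u,131.)
ins=np.hypot(*(Fa[:,:2]-fc).T)<7.0
print('deck',circ(D[ins]),circr(D[ins]),ins.sum())
T=np.linalg.inv(c['camera_from_world']);print('cam',T[:3,3])
# block/drift/foot edges: bar direction via fitted bolt
import numpy as np
P=pt(c,d,*np.meshgrid(np.arange(640),np.arange(480)))
z=P[...,2]; mm=(np.abs(z-105)<2)&(d>0)
mm[:,:480]=0
Q=P[mm][:,:2].astype(np.float32); print('block',len(Q),Q.min(0),Q.max(0))
hs=cv2.cvtColor(p,cv2.COLOR_BGR2HSV)
E
```

```text
foot (array([ 454.72074791, -103.20547274]), np.float64(0.11458666576971396)) [ 454.72117749 -103.20603435    8.9746999 ] 358
deck (array([454.1044933 , -98.32875018]), np.float64(0.06380081371619764)) [454.16095996 -98.65735311   8.70587442] 102
cam [448.58812224 -92.0784245  343.4180932 ]
block 13298 [ 439.44565 -313.50647] [ 558.02014 -228.15395]
```

```bash
python3 - <<'E'
from h import *
p,d,c=load('w1')
S=4;x0,y0=295,105
cr=cv2.resize(p[105:165,295:375],None,fx=S,fy=S,interpolation=cv2.INTER_CUBIC)
hsv=cv2.cvtColor(cr,cv2.COLOR_BGR2HSV)
wood=((hsv[...,0]<22)&(hsv[...,1]>90))
uv=lambda k:((k[:,0]+.5)/S-.5+x0,(k[:,1]+.5)/S-.5+y0)
m2,k2=blob(wood,int((326-x0)*S),112)
ins=np.hypot(*(onz(c,*uv(k2),131.)[:,:2]-[454.7,-103.2]).T)<7.0
for z in (120.,108.): print(z,circ(onz(c,*uv(k2[ins]),z)),circr(onz(c,*uv(k2[ins]),z)))
# block
P=pt(c,d,*np.meshgrid(np.arange(640),np.arange(480)))
mm=(np.abs(P[...,2]-105)<2.5)&(d>0); mm[:,:470]=0
v,u=np.nonzero(mm)
# left edge of block top per row -> line
rows=np.arange(20,190); E=[]
for r in rows:
    uu=np.nonzero(mm[r])[0]
    if len(uu)>30: E.append((uu[0],r))
E=np.array(E,float);L=onz(c,E[:,0],E[:,1],105.)
vx,vy,a,b=cv2.fitLine(L[:,:2].astype(np.float32),cv2.DIST_HUBER,0,.01,.01).ravel();print('block left edge yaw',np.degrees(np.arctan2(vy,vx)),a,b)
# near edge
cols=np.arange(545,635);E=[]
for q in cols:
    vv=np.nonzero(mm[:,q])[0]
    if len(vv): E.append((q,vv[-1]))
E=np.array(E,float);L=onz(c,E[:,0],E[:,1],105.)
vx,vy,a,b=cv2.fitLine(L[:,:2].astype(np.float32),cv2.DIST_HUBER,0,.01,.01).ravel();print('near edge yaw',np.degrees(np.arctan2(vy,vx)),a,b)
# foot bar edges
hs=cv2.cvtColor(p,cv2.COLOR_BGR2HSV); bl=((hs[...,0]>95)&(hs[...,0]<130)&(hs[...,1]>90)&(np.abs(P[...,2]-131)<3))
E1=[];E2=[]
for q in range(200,350):
    vv=np.nonzero(bl[:,q])[0]
    E1.append((q,vv[0]));E2.append((q,vv[-1]))
for E in(E1,E2):
    E=np.array(E,float);L=onz(c,E[:,0],E[:,1],131.)
    vx,vy,a,b=cv2.fitLine(L[:,:2].astype(np.float32),cv2.DIST_HUBER,0,.01,.01).ravel();print('foot edge yaw',np.degrees(np.arctan2(vy,vx)),a,b)
E
```

```text
120.0 (array([454.10615277, -98.32810841]), np.float64(0.06366702233342805)) [454.15743212 -98.64812655   8.71474089]
108.0 (array([454.49104582, -99.20699558]), np.float64(0.05737692032851108)) [454.45657109 -99.00111271   9.18271704]
block left edge yaw 10.590649 504.819 -237.2258
near edge yaw -79.54491 446.09625 -283.11996
foot edge yaw 78.19263 488.36447 -64.89464
foot edge yaw 78.10406 436.28415 -73.01223
```

```bash
python3 - <<'E'
from h import *
mv([484.7,-273.3,230],100.5)
E
```

```text
t 2.2 shift [-71.54 -26.57 184.03] rot [-0.0027  1.5707  0.0025] F [ 0.75 -0.35  0.82] w 85.3
```

apply_moves(
  steps=[
    [85,-72,-27,184,0,1.571,0],
    [85,-72,-27,184,0,1.571,0],
    [85,-72,-27,184,0,1.571,0],
    [85,-72,-27,184,0,1.571,0],
    [85,-72,-27,184,0,1.571,0],
    [85,-72,-27,184,0,1.571,0],
    [85,-72,-27,184,0,1.571,0],
    [85,-72,-27,184,0,1.571,0],
    [85,-72,-27,184,0,1.571,0],
    [85,-72,-27,184,0,1.571,0],
    [85,-72,-27,184,0,1.571,0],
    [85,-72,-27,184,0,1.571,0],
  ],
)

```text
time: 3.4
ee_pos: [487.1, -273.2, 233.7]
tool_rot: [-90.2, 0.1, 100.5]
wrist_force: [0.2, 0.3, -0.3]
width: 85.1
```

```bash
python3 - <<'E'
from h import *
mv([484.7,-273.3,230],100.5)
p,d,c=grab('wrist','w2')
print(env.get_state()['ee_pos'],env.get_state()['tool_rot'])
E
```

```text
t 3.4 shift [0.37 3.72 2.39] rot [ 0.0031 -0.0003 -0.0022] F [ 0.24  0.33 -0.31] w 85.1
[ 486.96077286 -273.18156087  233.3562941 ] [-90.15821485   0.10836662 100.60728792]
```

View pics/w2.png

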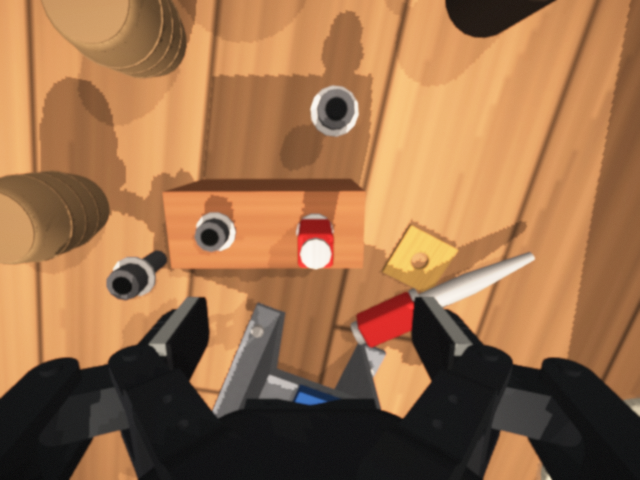

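```bash
python3 - <<'E'
from h import *
p,d,c=load('w2')
hs=cv2.cvtColor(p,cv2.COLOR_BGR2HSV)
P=pt(c,d,*np.meshgrid(np.arange(640),np.arange(480)));z=P[...,2]
red=((hs[...,0]<6)|(hs[...,0]>174))&(hs[...,1]>150)
cap=(~red)&(z>155)&(d>0); cap[:,:290]=0;cap[:,345:]=0;cap[:230]=0;cap[280:]=0
m,k=blob(cap,316,253);
print('cap z',np.median(z[m>0]),m.sum())
# cap centre: circle fit at z167
K=onz(c,k[:,0],k[:,1],167.);print('cap',circr(K))
# block top
bt=(np.abs(z-105)<3)&(d>0);bt[:170]=0;bt[280:]=0;bt[:,:155]=0;bt[:,380:]=0
m,k=blob(bt,265,240);r=cv2.minAreaRect(onz(c,k[:,0],k[:,1],105.)[:,:2].astype(np.float32));print('block',r,'z',np.median(z[m>0]))
# bolt head top z=124
bh=(z>119)&(z<135)&(d>0);bh[:205]=0;bh[260:]=0;bh[:,:185]=0;bh[:,245:]=0
m,k=blob(bh,212,236);print('head z',np.median(z[m>0]),m.sum(),circr(onz(c,k[:,0],k[:,1],124.)))
wz=(z>106.5)&(d>0);wz[:205]=0;wz[260:]=0;wz[:,:185]=0;wz[:,245:]=0
m,k=blob(wz,212,236);print('all',m.sum())
E
```

```text
cap z 167.43636757984828 800
cap [ 484.47577564 -275.28204269   10.17976985]
block ((524.1077270507812, -267.2757263183594), (160.31045532226562, 64.54525756835938), 10.619911193847656) z 105.63443489925913
head z 124.83073579696604 776 [ 562.73130035 -260.45952567   11.89540161]
all 1284
```

```bash
python3 - <<'E'
from h import *
mv([484.6,-275,118],100.6)
E
```

```text
t 3.45 shift [ -1.13 115.35   2.97] rot [ 0.0028  0.0001 -0.0019] F [-0.13  0.42 -0.8 ] w 85.0
```

apply_moves(
  steps=[
    [85,-1.2,0,3,0,0,0],
    [85,-1.2,40,3,0,0,0],
    [85,-1.2,80,3,0,0,0],
    [85,-1.2,110,3,0,0,0],
    [85,-1.2,115,3,0,0,0],
    [85,-1.2,115,3,0,0,0],
  ],
  newtons=60,
)

```text
time: 4.05
ee_pos: [483.2, -274.9, 116.6]
tool_rot: [-89.9, 0.0, 100.5]
wrist_force: [0.6, -0.3, 1.8]
width: 84.9
```

```bash
python3 - <<'E'
from h import *
mv([484.6,-275,118],100.6)
E
```

```text
t 4.05 shift [-0.31 -1.36 -1.32] rot [-0.0009 -0.001  -0.0003] F [ 0.62 -0.27  1.83] w 84.9
```

apply_moves(
  steps=[
    [20,0,0,-1,0,0,0],
    [20,0,0,-1,0,0,0],
    [20,0,0,-1,0,0,0],
    [20,0,0,-1,0,0,0],
    [20,0,0,-1,0,0,0],
    [20,0,0,-1,0,0,0],
    [20,0,0,-1,0,0,0],
    [20,0,0,-1,0,0,0],
  ],
  newtons=60,
)

```text
time: 4.85
ee_pos: [484.5, -274.7, 117.1]
tool_rot: [-90.0, 0.0, 100.5]
wrist_force: [-1.8, 0.1, 6.2]
width: 23.5
```

```bash
python3 - <<'E'
from h import *
mv([484.6,-275,118],100.6); print(env.get_state()['ee_pos'])
mv([484.6,-275,118],100.6); print(env.get_state()['ee_pos'])
p,d,c=grab('wrist','w3')
E
```

```text
t 4.85 shift [-0.36 -0.87 -0.02] rot [ 0.0008 -0.0018 -0.0009] F [-1.84  0.07  6.22] w 23.5
[ 484.5134785  -274.65464974  117.1336969 ]
t 4.85 shift [-0.36 -0.87 -0.02] rot [ 0.0008 -0.0018 -0.0009] F [-1.84  0.07  6.22] w 23.5
[ 484.5134785  -274.65464974  117.1336969 ]
```

View pics/w3.png

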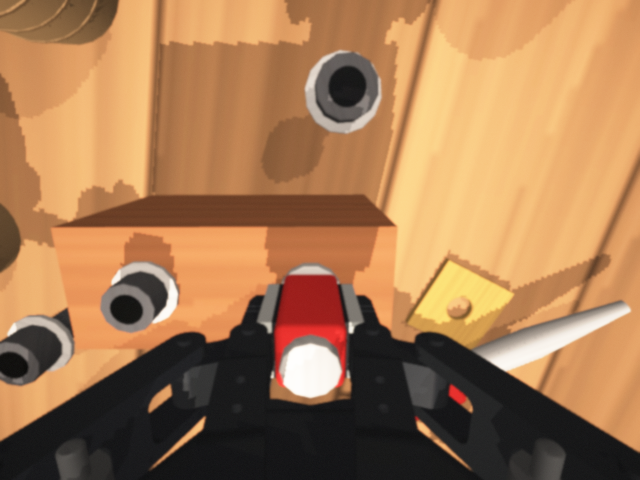

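apply_moves(
  steps=[
    [20,0,-10,-1,0,0,0],
    [20,0,-40,-1,0,0,0],
    [20,0,-80,-1,0,0,0],
    [20,0,-120,-1,0,0,0],
    [20,0,-150,-1,0,0,0],
    [20,0,-150,-1,0,0,0],
    [20,0,-150,-1,0,0,0],
  ],
)

```text
time: 5.6
ee_pos: [485.2, -273.8, 265.8]
tool_rot: [-90.0, -0.1, 100.5]
wrist_force: [-0.3, -0.1, -3.9]
width: 23.3
```

```bash
python3 - <<'E'
from h import *
print(env.get_state()['ee_pos'])
mv([454.6,-101.2,267],100.5); 
E
```

```text
[ 485.19060667 -273.78215352  265.84648082]
t 5.6 shift [175.27  -0.92  -1.31] rot [ 0.0002 -0.0004  0.0013] F [-0.26 -0.07 -3.87] w 23.3
```

apply_moves(
  steps=[
    [20,45,0,-1.3,0,0,0],
    [20,90,0,-1.3,0,0,0],
    [20,135,0,-1.3,0,0,0],
    [20,165,0,-1.3,0,0,0],
    [20,175,0,-1.3,0,0,0],
    [20,175,0,-1.3,0,0,0],
    [20,175,0,-1.3,0,0,0],
  ],
)

```text
time: 6.3
ee_pos: [454.3, -102.2, 265.2]
tool_rot: [-89.9, -0.0, 100.5]
wrist_force: [0.2, 0.1, -2.8]
width: 23.6
```

```bash
python3 - <<'E'
from h import *
mv([454.6,-101.2,267],100.5)
p,d,c=grab('wrist','w4')
mv([454.6,-101.2,267],100.5)
p,d,c=grab('side','s4')
mv([454.6,-101.2,267],100.5)
cv2.imwrite('pics/s4z.png',cv2.resize(p[150:350,220:440],None,fx=3.5,fy=3,interpolation=cv2.INTER_CUBIC))
E
```

```text
t 6.3 shift [ 0.92 -1.76 -0.48] rot [-0.0023  0.      0.0002] F [ 0.23  0.05 -2.76] w 23.6
t 6.35 shift [ 1.31 -1.59 -0.39] rot [-0.0019 -0.0009  0.0001] F [ 0.75  0.29 -3.96] w 23.6
t 6.4 shift [ 1.48 -1.47 -0.35] rot [-0.0016 -0.0014  0.0001] F [ 0.25  0.36 -2.99] w 23.8
```

View pics/w4.png

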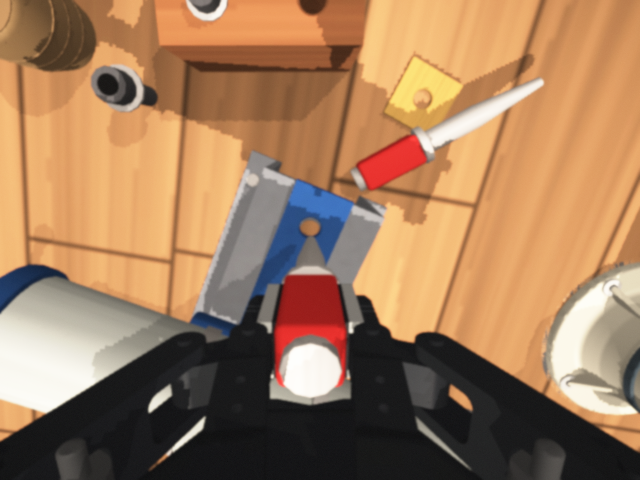

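View pics/s4z.png

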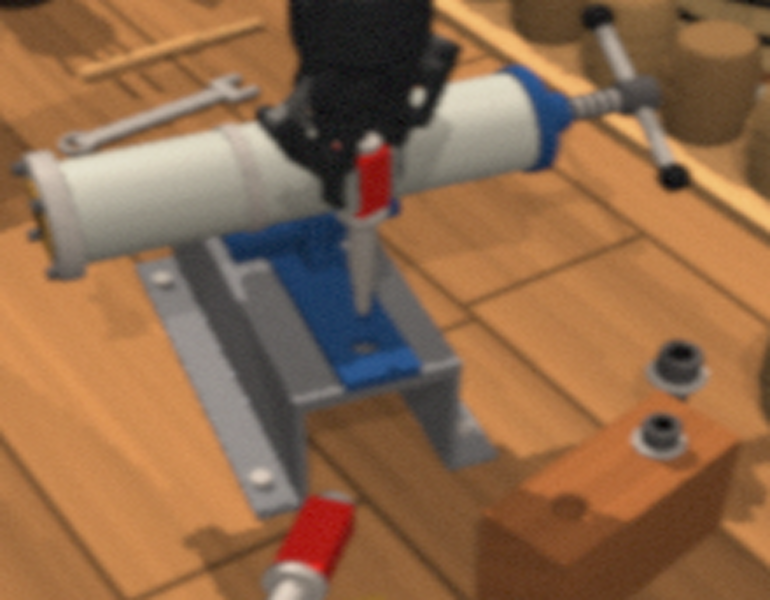

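```bash
python3 - <<'E'
from h import *
p,d,c=load('w4')
S=4;x0,y0=285,205
cr=cv2.resize(p[205:260,285:340],None,fx=S,fy=S,interpolation=cv2.INTER_CUBIC)
hsv=cv2.cvtColor(cr,cv2.COLOR_BGR2HSV)
wood=((hsv[...,0]<22)&(hsv[...,1]>90))
uv=lambda k:((k[:,0]+.5)/S-.5+x0,(k[:,1]+.5)/S-.5+y0)
m2,k2=blob(wood,100,88); print(m2.sum()/16, k2.min(0)/S+[x0,y0],k2.max(0)/S+[x0,y0])
cv2.imwrite('pics/w4z.png',cv2.resize(cr,(660,600)))
F=onz(c,*uv(k2),131.);print(F.min(0),F.max(0))
for z in(150,155,160,163,166): print(z, proj(c,[454.6,-101.2,z]))
E
```

```text
227.375 [300.5 220.5] [319.25 235.75]
[ 447.05976525 -110.57548759  131.        ] [462.79987465 -97.40985015 131.        ]
150 [[309.33449419 236.89032373]]
155 [[309.3338947  238.60450935]]
160 [[309.33327267 240.38257688]]
163 [[309.33288811 241.48158377]]
166 [[309.33249467 242.60572756]]
```

View pics/w4z.png

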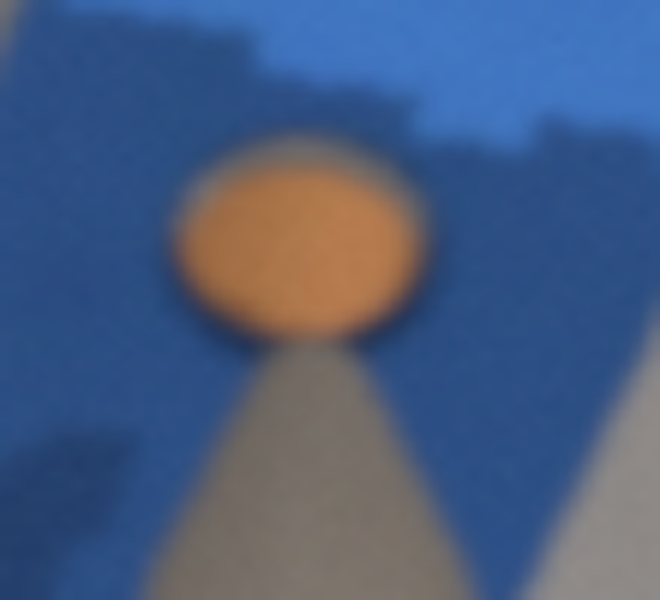

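```bash
python3 - <<'E'
from h import *
p,d,c=load('w4')
print('hole', onz(c,309.5,226.6,131.), onz(c,[298.7,320.2],[227,227],131.),onz(c,[309.5]*2,[217,236.1],131.))
print('tip front',onz(c,310.3,235.3,163.))
tx=np.array([np.cos(np.radians(100.5)),np.sin(np.radians(100.5))])
print('tip centre',onz(c,310.3,235.3,163.)[:2]+3.5*tx)
E
```

```text
hole [ 455.13848252 -104.83371328  131.        ] [[ 463.86622432 -102.86292592  131.        ]
 [ 446.36666053 -106.12044234  131.        ]] [[ 456.62088041 -112.79571198  131.        ]
 [ 453.6484084   -96.83050364  131.        ]]
tip front [ 454.76597405 -105.99112944  163.        ]
tip centre [ 454.12814971 -102.54973726]
```

apply_moves(
  steps=[
    [20,0,10,-0.7,0,0,0],
    [20,0,20,-0.7,0,0,0],
    [20,0,26,-0.7,0,0,0],
    [20,0,30,-0.7,0,0,0],
    [20,0,34,-0.7,0,0,0],
    [20,0,38,-0.7,0,0,0],
  ],
)

```text
time: 7.0
ee_pos: [455.5, -101.9, 228.1]
tool_rot: [-90.0, 0.0, 100.5]
wrist_force: [0.5, 0.6, -2.9]
width: 23.3
```

apply_moves(
  steps=[
    [20,0,4,0,0,0,0],
    [20,0,8,0,0,0,0],
    [20,0,12,0,0,0,0],
    [20,0,15,0,0,0,0],
  ],
)

```text
time: 7.4
ee_pos: [455.3, -101.8, 212.9]
tool_rot: [-90.0, -0.0, 100.5]
wrist_force: [0.3, -0.2, -2.8]
width: 23.1
```

```bash
python3 - <<'E'
from h import *
mv([454.6,-101.2,215],100.5)
p,d,c=grab('wrist','w5')
mv([454.6,-101.2,215],100.5)
cv2.imwrite('pics/w5z.png',cv2.resize(p[180:320,240:400],None,fx=5,fy=4.2,interpolation=cv2.INTER_CUBIC))
E
```

```text
t 7.4 shift [ 0.74 -2.08  0.58] rot [-0.0002 -0.0003  0.    ] F [ 0.27 -0.22 -2.8 ] w 23.1
t 7.45 shift [ 0.61 -2.53  0.33] rot [-0.001  -0.0003  0.0004] F [ 0.27 -0.66 -3.92] w 23.8
```

View pics/w5z.png

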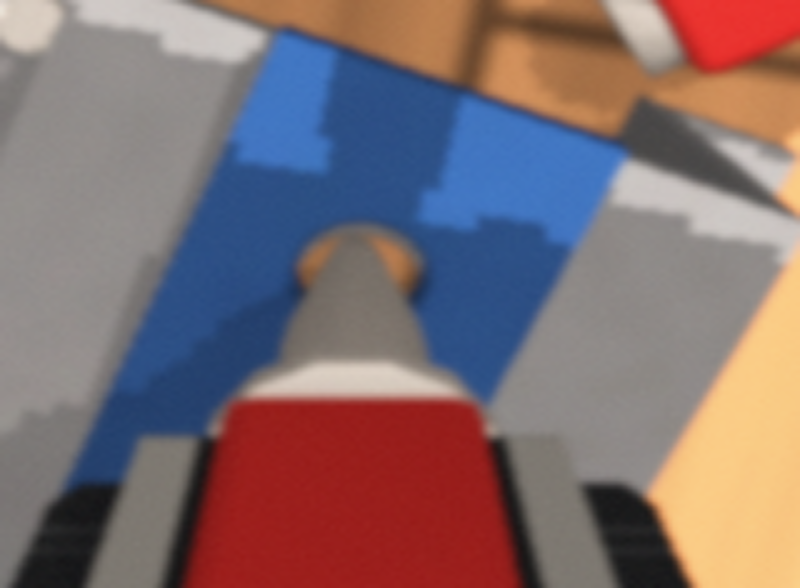

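apply_moves(
  steps=[
    [20,0,4,0,0,0,0],
    [20,0,8,0,0,0,0],
    [20,0,11,0,0,0,0],
    [20,0,11,0,0,0,0],
  ],
)

```text
time: 7.85
ee_pos: [455.0, -101.8, 201.7]
tool_rot: [-89.9, -0.0, 100.5]
wrist_force: [-0.5, -0.4, -3.4]
width: 23.3
```

apply_moves(
  steps=[
    [20,0.5,2,0,0,0,0],
    [20,1.0,4,0,0,0,0],
    [20,1.5,6,0,0,0,0],
    [20,1.5,6,0,0,0,0],
  ],
)

```text
time: 8.25
ee_pos: [455.0, -101.0, 196.3]
tool_rot: [-90.0, 0.1, 100.5]
wrist_force: [0.7, -3.4, -2.9]
width: 23.2
```

apply_moves(
  steps=[
    [20,0.3,2,0,0,0,0],
    [20,0.6,4,0,0,0,0],
    [20,0.9,6,0,0,0,0],
    [20,0.9,6,0,0,0,0],
  ],
)

```text
time: 8.65
ee_pos: [455.1, -99.6, 190.2]
tool_rot: [-90.0, 0.0, 100.5]
wrist_force: [-0.5, -4.7, -1.2]
width: 23.5
```

apply_moves(
  steps=[
    [20,0.2,2,0,0,0,0],
    [20,0.3,4,0,0,0,0],
    [20,0.4,5,0,0,0,0],
    [20,0.4,5,0,0,0,0],
  ],
)

```text
time: 9.05
ee_pos: [455.1, -99.0, 185.2]
tool_rot: [-90.0, -0.0, 100.5]
wrist_force: [1.3, -5.5, -1.3]
width: 23.3
```

apply_moves(
  steps=[
    [20,0,1.5,0,0,0,0],
    [20,0,3,0,0,0,0],
    [20,0,4,0,0,0,0],
    [20,0,4,0,0,0,0],
  ],
)

```text
time: 9.45
ee_pos: [455.1, -99.0, 181.1]
tool_rot: [-90.0, -0.0, 100.5]
wrist_force: [2.1, -5.0, -1.9]
width: 23.5
```

apply_moves(
  steps=[
    [20,0,1.5,0,0,0,0],
    [20,0,3,0,0,0,0],
    [20,0,3,0,0,0,0],
  ],
)

```text
time: 9.75
ee_pos: [455.1, -98.9, 178.2]
tool_rot: [-90.0, -0.0, 100.5]
wrist_force: [1.6, -4.9, -0.6]
width: 23.0
```

apply_moves(
  steps=[
    [20,0,1,0,0,0,0],
    [20,0,2,0,0,0,0],
    [20,0,3,0,0,0,0],
    [20,0,3,0,0,0,0],
  ],
)

```text
time: 10.15
ee_pos: [454.9, -99.0, 175.3]
tool_rot: [-90.0, -0.0, 100.5]
wrist_force: [0.4, -3.4, 2.7]
width: 23.4
```

apply_moves(
  steps=[
    [20,0.4,0,0.2,0,0,0],
    [20,0.4,1,0.2,0,0,0],
    [20,0.4,2,0.2,0,0,0],
    [20,0.4,2,0.2,0,0,0],
  ],
)

```text
time: 10.55
ee_pos: [454.6, -98.7, 173.1]
tool_rot: [-90.0, 0.0, 100.5]
wrist_force: [1.7, -4.0, 2.3]
width: 23.3
```

apply_moves(
  steps=[
    [20,0.3,0,0.2,0,0,0],
    [20,0.3,1,0.2,0,0,0],
    [20,0.3,2,0.2,0,0,0],
    [20,0.3,2,0.2,0,0,0],
  ],
)

```text
time: 10.95
ee_pos: [454.4, -98.5, 171.1]
tool_rot: [-90.0, 0.0, 100.5]
wrist_force: [1.4, -5.6, 1.0]
width: 23.2
```

apply_moves(
  steps=[
    [20,0.1,1,0,0,0,0],
    [20,0.1,2,0,0,0,0],
    [20,0.1,3,0,0,0,0],
    [20,0.1,3,0,0,0,0],
  ],
)

```text
time: 11.35
ee_pos: [454.3, -98.5, 168.0]
tool_rot: [-90.0, 0.0, 100.5]
wrist_force: [1.7, -5.1, 1.3]
width: 23.3
```

apply_moves(
  steps=[
    [20,0,1,0,0,0,0],
    [20,0,2,0,0,0,0],
    [20,0,3,0,0,0,0],
    [20,0,4,0,0,0,0],
    [20,0,4,0,0,0,0],
  ],
)

```text
time: 11.85
ee_pos: [454.3, -98.5, 164.0]
tool_rot: [-90.0, 0.0, 100.5]
wrist_force: [1.7, -5.4, -0.1]
width: 23.3
```

apply_moves(
  steps=[
    [20,0,1.5,0,0,0,0],
    [20,0,3,0,0,0,0],
    [20,0,4.5,0,0,0,0],
    [20,0,6,0,0,0,0],
    [20,0,8,0,0,0,0],
    [20,0,8,0,0,0,0],
  ],
)

```text
time: 12.45
ee_pos: [454.3, -98.4, 155.8]
tool_rot: [-90.0, 0.0, 100.5]
wrist_force: [2.3, -5.0, -0.5]
width: 23.4
```

```bash
python3 - <<'E'
from h import *
p,d,c=grab('wrist','w6')
mv([454.6,-101.2,215],100.5)
p,d,c=grab('side','s6')
cv2.imwrite('pics/s6z.png',cv2.resize(p[150:350,220:440],None,fx=3.5,fy=3,interpolation=cv2.INTER_CUBIC))
E
```

```text
t 12.5 shift [ -2.77 -59.13   0.2 ] rot [-0.0003 -0.0003 -0.0001] F [ 2.82 -4.95 -0.34] w 23.3
```

View pics/w6.png

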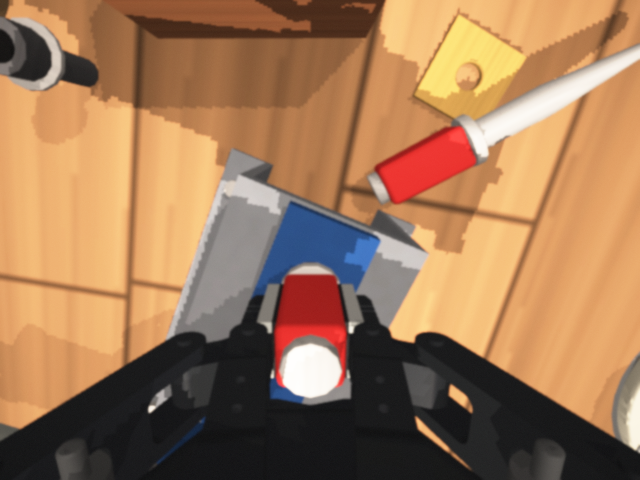

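View pics/s6z.png

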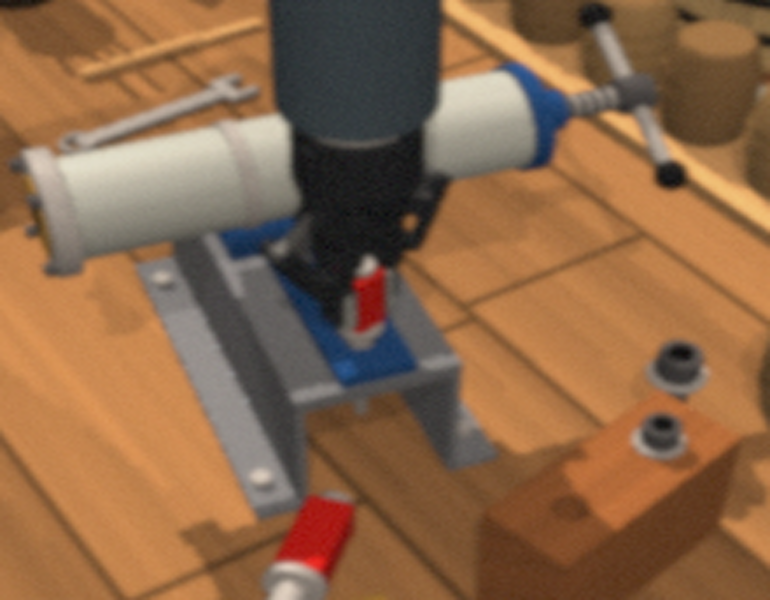

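apply_moves(
  steps=[
    [20,-0.3,0,0,0,0,0],
    [20,-0.5,0,0,0,0,0],
    [20,-0.5,0,0,0,0,0],
  ],
)

```text
time: 12.85
ee_pos: [454.3, -98.5, 155.9]
tool_rot: [-90.0, -0.0, 100.5]
wrist_force: [2.3, -2.8, -1.8]
width: 23.4
```

apply_moves(
  steps=[
    [20,-0.3,0,-0.2,0,0,0],
    [20,-0.6,0,-0.4,0,0,0],
    [20,-0.6,0,-0.4,0,0,0],
  ],
)

```text
time: 13.15
ee_pos: [454.3, -98.8, 155.7]
tool_rot: [-89.9, -0.1, 100.5]
wrist_force: [0.3, -0.2, -2.4]
width: 23.5
```

```bash
python3 - <<'E'
from h import *
mv([454.6,-101.2,215],100.5);s=env.get_state();print(s['ee_pos'],s['tool_rot'],s['ft_torque'])
E
```

```text
t 13.15 shift [ -2.34 -59.32   0.25] rot [-0.0012 -0.0005  0.0015] F [ 0.32 -0.15 -2.41] w 23.5
[454.33139335 -98.77802433 155.68255559] [-8.99316069e+01 -8.68460226e-02  1.00471492e+02] [-0.13603739 -0.22624632  0.03926817]
```

apply_moves(
  steps=[
    [20,0,-5,0,0,0,0],
    [20,0,-15,0,0,0,0],
    [20,0,-28,0,0,0,0],
    [20,0,-45,0,0,0,0],
    [20,0,-75,0,0,0,0],
    [20,0,-110,0,0,0,0],
    [20,0,-110,0,0,0,0],
    [20,0,-110,0,0,0,0],
  ],
)

```text
time: 13.95
ee_pos: [454.7, -98.9, 266.9]
tool_rot: [-90.1, -0.1, 100.5]
wrist_force: [-0.8, 0.1, -3.7]
width: 23.6
```

```bash
python3 - <<'E'
from h import *
p,d,c=grab('wrist','w7')
mv([484.7,-274.7,267],100.5); print(env.get_state()['ee_pos'])
cv2.imwrite('pics/w7z.png',cv2.resize(p[180:320,240:400],None,fx=5,fy=4.2,interpolation=cv2.INTER_CUBIC))
E
```

```text
t 14.0 shift [-178.4    -1.54    1.92] rot [-0.0014 -0.0003  0.0014] F [ 0.62 -0.1  -2.88] w 23.6
[454.12312828 -98.92290945 265.70568818]
```

View pics/w7z.png

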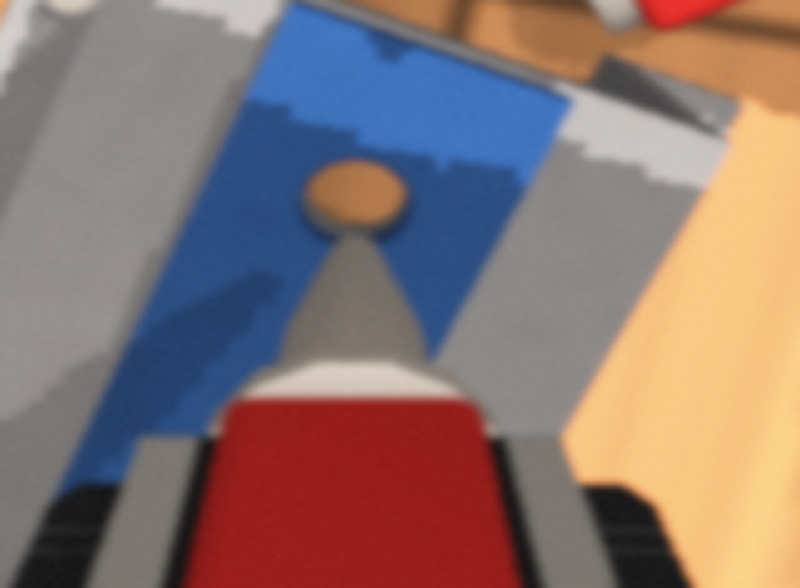

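apply_moves(
  steps=[
    [20,-45,0,1.9,0,0,0],
    [20,-90,0,1.9,0,0,0],
    [20,-135,0,1.9,0,0,0],
    [20,-165,0,1.9,0,0,0],
    [20,-178,0,1.9,0,0,0],
    [20,-178,0,1.9,0,0,0],
    [20,-178,0,1.9,0,0,0],
  ],
)

```text
time: 14.7
ee_pos: [484.9, -274.1, 265.2]
tool_rot: [-89.9, -0.1, 100.5]
wrist_force: [0.5, -0.5, -2.2]
width: 23.3
```

```bash
python3 - <<'E'
from h import *
p,d,c=grab('wrist','w8')
mv([484.6,-274.7,117.3],100.5); print(env.get_state()['ee_pos'])
cv2.imwrite('pics/w8z.png',cv2.resize(p[180:320,220:420],None,fx=4,fy=4,interpolation=cv2.INTER_CUBIC))
E
```

```text
t 14.75 shift [ -1.   148.43   0.53] rot [-0.001   0.0003  0.0011] F [ 0.07 -0.28 -2.91] w 23.4
[ 485.11001993 -273.75752768  265.72840673]
```

View pics/w8z.png

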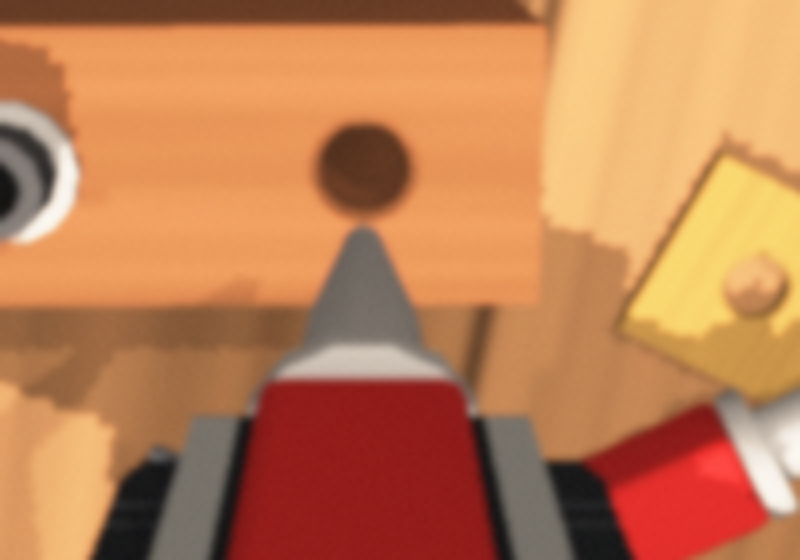

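apply_moves(
  steps=[
    [20,-0.8,40,0.4,0,0,0],
    [20,-0.8,60,0.4,0,0,0],
    [20,-0.8,80,0.4,0,0,0],
    [20,-0.8,100,0.4,0,0,0],
    [20,-0.8,115,0.4,0,0,0],
    [20,-0.8,130,0.4,0,0,0],
    [20,-0.8,140,0.4,0,0,0],
    [20,-0.8,145,0.4,0,0,0],
    [20,-0.8,147,0.4,0,0,0],
    [20,-0.8,147,0.4,0,0,0],
  ],
)

```text
time: 15.75
ee_pos: [485.4, -275.5, 119.7]
tool_rot: [-90.0, 0.0, 100.5]
wrist_force: [0.1, 0.2, -2.9]
width: 23.6
```

apply_moves(
  steps=[
    [20,0,1,0,0,0,0],
    [20,0,2,0,0,0,0],
    [20,0,2,0,0,0,0],
  ],
)

```text
time: 16.05
ee_pos: [485.2, -275.6, 117.4]
tool_rot: [-90.0, 0.0, 100.5]
wrist_force: [0.1, 0.6, -2.9]
width: 23.2
```

apply_moves(
  steps=[
    [20,0,0.5,0,0,0,0],
    [60,0,0.5,0,0,0,0],
    [60,0,0.5,0,0,0,0],
    [60,0,0.5,0,0,0,0],
    [60,0,0.5,0,0,0,0],
    [60,0,0.5,0,0,0,0],
  ],
)

```text
time: 16.65
ee_pos: [485.3, -275.6, 116.9]
tool_rot: [-90.0, 0.0, 100.5]
wrist_force: [1.1, -0.2, -0.0]
width: 60.0
```

apply_moves(
  steps=[
    [60,0,-20,0,0,0,0],
    [60,0,-60,0,0,0,0],
    [60,0,-90,0,0,0,0],
    [60,0,-90,0,0,0,0],
    [60,0,-90,0,0,0,0],
  ],
)

```text
time: 17.15
ee_pos: [485.5, -275.5, 207.3]
tool_rot: [-90.1, 0.0, 100.5]
wrist_force: [0.1, -0.5, -0.5]
width: 60.1
```

```bash
python3 - <<'E'
from h import *
p,d,c=grab('wrist','w9')
mv([563.2,-260.1,208],100.5); print(env.get_state()['ee_pos'])
E
```

```text
t 17.2 shift [  0.69  -1.9  -79.77] rot [-0.0005 -0.0003  0.0009] F [-0.54 -0.51 -0.8 ] w 59.8
[ 484.88808329 -275.29124991  206.13800396]
```

View pics/w9.png

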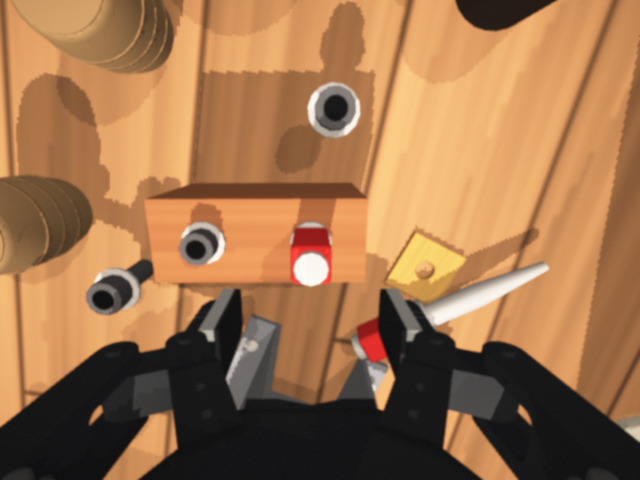

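apply_moves(
  steps=[
    [60,0.3,-2,-40,0,0,0],
    [60,0.3,-2,-75,0,0,0],
    [60,0.3,-2,-79.5,0,0,0],
    [60,0.3,-2,-79.5,0,0,0],
    [60,0.3,-2,-79.5,0,0,0],
  ],
)

```text
time: 17.7
ee_pos: [562.5, -260.9, 207.9]
tool_rot: [-89.9, -0.0, 100.5]
wrist_force: [0.0, -0.3, 0.6]
width: 60.4
```

```bash
python3 - <<'E'
from h import *
p,d,c=grab('wrist','w10')
P=pt(c,d,*np.meshgrid(np.arange(640),np.arange(480)));z=P[...,2]
bh=(z>119)&(z<135)&(d>0);bh[:200]=0;bh[300:]=0;bh[:,:270]=0;bh[:,350:]=0
n,l,st,ce=cv2.connectedComponentsWithStats(bh.astype(np.uint8));print(st,ce)
i=1+np.argmax(st[1:,4]);m,k=blob(bh,*np.argwhere(l==i)[0][::-1]);C=circr(onz(c,k[:,0],k[:,1],124.));print('head z',np.median(z[m>0]),C)
mv([C[0],C[1],111],100.5); print(env.get_state()['ee_pos'])
mv([563.4,-259.9,111],100.5)
E
```

```text
[[     0      0    640    480 306285]
 [   292    231     34     34    915]] [[319.53212857 239.47620354]
 [308.74535519 247.46557377]]
head z 124.74463713874593 [ 563.33905919 -260.48951553   11.75631814]
t 17.75 shift [ 0.31 97.43 -1.13] rot [-0.001  -0.0006  0.0003] F [-0.03 -0.35  0.01] w 60.1
[ 562.3898768  -261.01421026  208.43405015]
t 17.75 shift [ 0.88 97.43 -1.3 ] rot [-0.001  -0.0006  0.0003] F [-0.03 -0.35  0.01] w 60.1
```

View pics/w10.png

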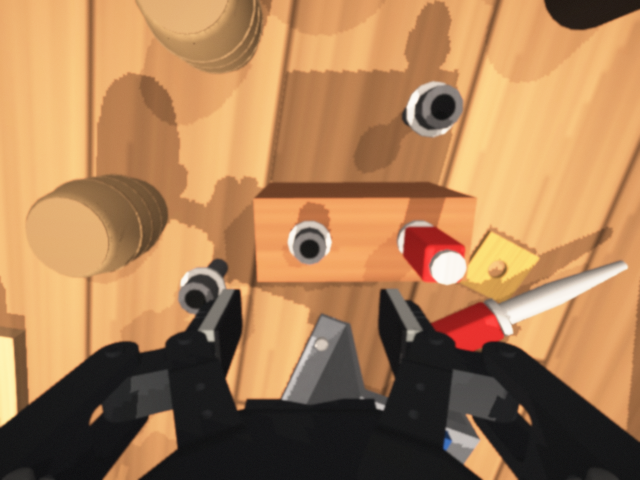

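apply_moves(
  steps=[
    [50,0.3,40,-1,0,0,0],
    [50,0.3,75,-1,0,0,0],
    [50,0.3,92,-1,0,0,0],
    [50,0.3,96,-1,0,0,0],
    [50,0.3,96,-1,0,0,0],
    [50,0.3,96,-1,0,0,0],
  ],
)

```text
time: 18.35
ee_pos: [564.9, -260.9, 114.6]
tool_rot: [-90.1, 0.1, 100.5]
wrist_force: [-0.4, -0.4, 0.0]
width: 50.3
```

apply_moves(
  steps=[
    [50,0,1,0,0,0,0],
    [50,0,1,0,0,0,0],
  ],
)

```text
time: 18.55
ee_pos: [564.7, -260.5, 112.8]
tool_rot: [-90.1, 0.0, 100.5]
wrist_force: [0.1, -0.1, 0.5]
width: 50.2
```

```bash
python3 - <<'E'
from h import *
p,d,c=grab('wrist','w11')
print(env.get_state()['ee_pos'])
E
```

```text
[ 564.55319616 -260.42001612  112.54787761]
```

View pics/w11.png

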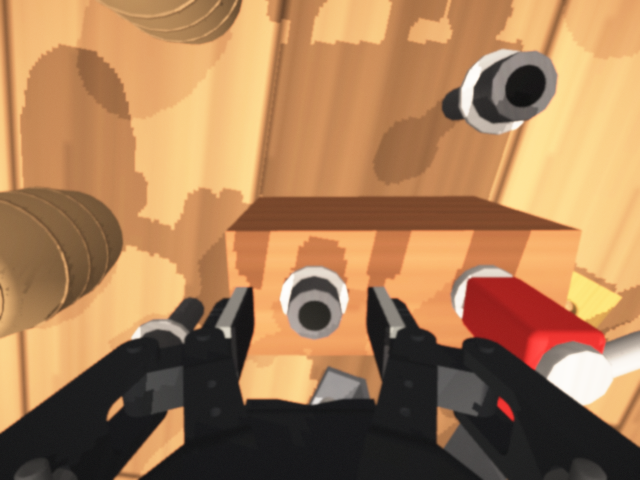

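apply_moves(
  steps=[
    [50,0,1,1.3,0,0,0],
    [50,0,1,1.3,0,0,0],
    [20,0,1,1.3,0,0,0],
    [20,0,1,1.3,0,0,0],
    [20,0,1,1.3,0,0,0],
    [20,0,1,1.3,0,0,0],
    [20,0,1,1.3,0,0,0],
    [20,0,1,1.3,0,0,0],
  ],
  newtons=50,
)

```text
time: 19.4
ee_pos: [563.0, -260.7, 111.1]
tool_rot: [-90.0, 0.0, 100.5]
wrist_force: [-0.7, 0.0, 3.3]
width: 21.1
```

```bash
python3 - <<'E'
from h import *
p,d,c=grab('wrist','w12')
print(env.get_state()['ee_pos'],env.get_state()['wrist_force'])
E
```

```text
[ 563.00901227 -260.6846545   111.04172333] [-0.18654639  0.7677031   3.40190626]
```

View pics/w12.png

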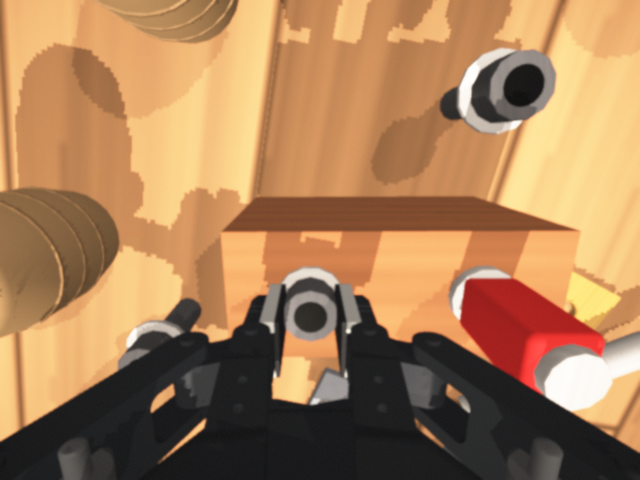

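apply_moves(
  steps=[
    [20,0,-5,0,0,0,0],
    [20,0,-15,0,0,0,0],
    [20,0,-30,0,0,0,0],
    [20,0,-60,0,0,0,0],
    [20,0,-100,0,0,0,0],
    [20,0,-100,0,0,0,0],
    [20,0,-100,0,0,0,0],
  ],
)

```text
time: 20.15
ee_pos: [563.5, -260.5, 212.2]
tool_rot: [-90.2, 0.0, 100.5]
wrist_force: [0.6, 0.5, -3.6]
width: 21.4
```

```bash
python3 - <<'E'
from h import *
p,d,c=grab('wrist','w13')
p,d,c=grab('side','s13')
mv([454.3,-98.8,210],100.5)
print(env.get_state()['ee_pos'],env.get_state()['wrist_force'])
cv2.imwrite('pics/s13z.png',cv2.resize(p[150:350,300:500],None,fx=3.5,fy=3,interpolation=cv2.INTER_CUBIC))
E
```

```text
t 20.25 shift [1.7839e+02 9.0000e-02 7.6930e+01] rot [-0.0016 -0.0004  0.0014] F [ 0.55 -0.04 -1.62] w 21.7
[ 562.39281487 -260.22115268  209.71199025] [ 0.5470304  -0.04363594 -1.6214596 ]
```

View pics/w13.png

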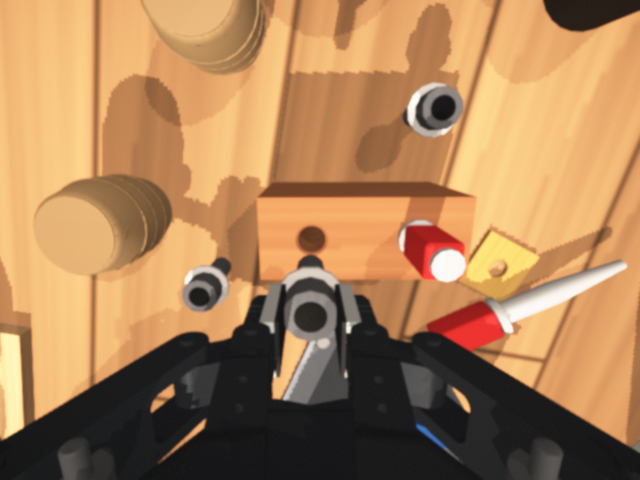

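View pics/s13z.png

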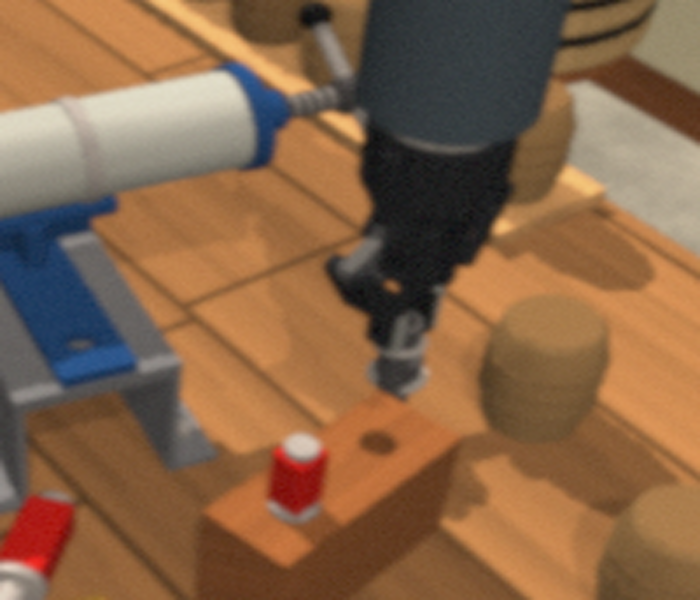

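```bash
python3 - <<'E'
from h import *
p,d,c=load('w13')
# head-top plane z = tcp(210..)+13 ; tool frame
P=pt(c,d,*np.meshgrid(np.arange(640),np.arange(480)))
T=np.array([562.4,-260.3,209.9]);e=np.array([np.cos(np.radians(100.5)),np.sin(np.radians(100.5))]);j=np.array([-e[1],e[0]])
z=P[...,2]
roi=np.zeros_like(z,bool);roi[260:350,270:350]=1
m=roi&(d>0)&(z>T[2]+5)&(z<T[2]+22)
q=P[m][:,:2]-T[:2]
print(m.sum(),np.median(z[roi&(z>215)&(z<235)]))
print(np.percentile(q@e,[0,5,50,95,100]).round(1),np.percentile(q@j,[0,5,50,95,100]).round(1))
hs,cs=np.histogram(z[roi],bins=np.arange(150,240,3));print(list(zip(cs,hs)))
cv2.imwrite('pics/w13z.png',cv2.resize(p[240:380,230:390],None,fx=5,fy=4.2,interpolation=cv2.INTER_CUBIC))
E
```

```text
3241 225.70843615885374
[-12.2 -11.2  -4.2   9.   11.9] [-18.5 -13.5  -1.2  10.6  15.7]
[(np.int64(150), np.int64(0)), (np.int64(153), np.int64(0)), (np.int64(156), np.int64(0)), (np.int64(159), np.int64(0)), (np.int64(162), np.int64(1)), (np.int64(165), np.int64(9)), (np.int64(168), np.int64(14)), (np.int64(171), np.int64(26)), (np.int64(174), np.int64(41)), (np.int64(177), np.int64(48)), (np.int64(180), np.int64(34)), (np.int64(183), np.int64(18)), (np.int64(186), np.int64(0)), (np.int64(189), np.int64(0)), (np.int64(192), np.int64(0)), (np.int64(195), np.int64(0)), (np.int64(198), np.int64(0)), (np.int64(201), np.int64(0)), (np.int64(204), np.int64(7)), (np.int64(207), np.int64(497)), (np.int64(210), np.int64(233)), (np.int64(213), np.int64(145)), (np.int64(216), np.int64(193)), (np.int64(219), np.int64(250)), (np.int64(222), np.int64(454)), (np.int64(225), np.int64(2095)), (np.int64(228), np.int64(141)), (np.int64(231), np.int64(145)), (np.int64(234), np.int64(147))]
```

View pics/w13z.png

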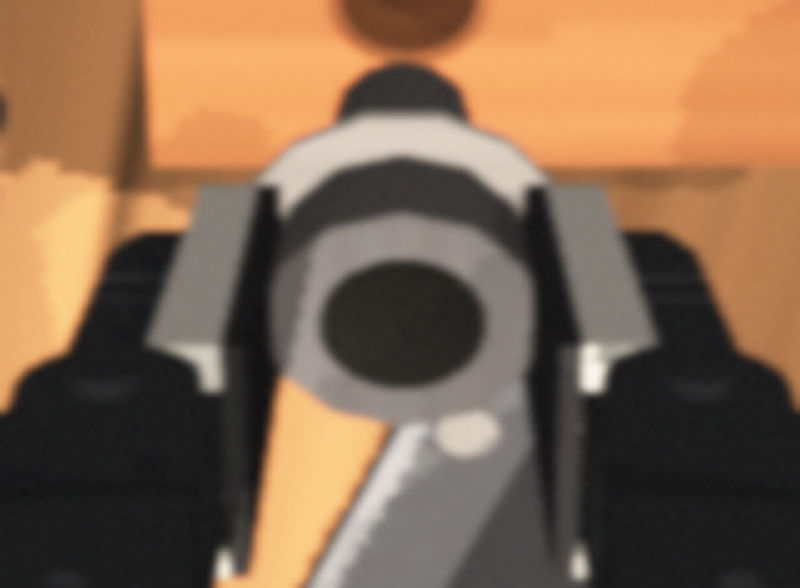

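apply_moves(
  steps=[
    [20,40,0,17,0,0,0],
    [20,80,0,34,0,0,0],
    [20,120,0,52,0,0,0],
    [20,155,0,67,0,0,0],
    [20,175,0,76,0,0,0],
    [20,178.4,0,77,0,0,0],
    [20,178.4,0,77,0,0,0],
    [20,178.4,0,77,0,0,0],
  ],
)

```text
time: 21.05
ee_pos: [454.9, -99.6, 210.2]
tool_rot: [-89.9, 0.0, 100.5]
wrist_force: [0.8, -0.1, -2.6]
width: 21.9
```

```bash
python3 - <<'E'
from h import *
p,d,c=grab('wrist','w14')
mv([454.3,-98.8,137],100.5)
p2,d2,c2=grab('side','s14')
mv([454.3,-98.8,137],100.5)
cv2.imwrite('pics/w14z.png',cv2.resize(p[180:320,230:390],None,fx=5,fy=4.2,interpolation=cv2.INTER_CUBIC))
E
```

```text
t 21.1 shift [ 1.06 73.22  0.42] rot [-0.0012 -0.001  -0.0001] F [-0.44 -0.83 -1.39] w 21.4
t 21.15 shift [ 1.11 73.24  0.42] rot [-0.0012 -0.0012 -0.    ] F [-0.36 -0.41 -2.68] w 21.6
```

View pics/w14z.png

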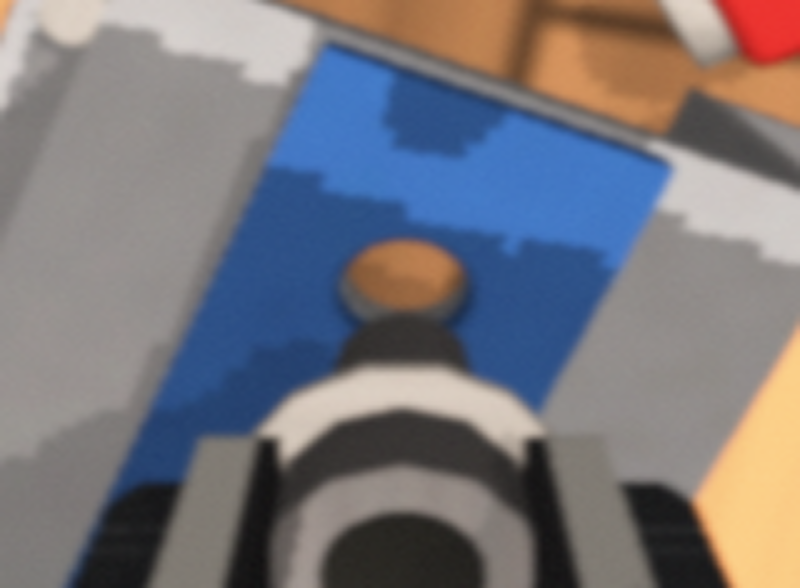

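```bash
python3 - <<'E'
from h import *
p,d,c=load('w14')
e=np.array([np.cos(np.radians(100.5)),np.sin(np.radians(100.5))]);j=np.array([-e[1],e[0]])
f=lambda x,y:(x/5+230-.4,y/4.2+180-.4)
h=onz(c,*f(403.5,238),131.)[:2]+9*e; print('hole',h)
print('LR',onz(c,*f(335,285),131.)[:2],onz(c,*f(472,285),131.)[:2])
for z,r in((159,6),(160,6.5),(163,8)): print('tip',z,onz(c,*f(403,316),float(z))[:2]+r*e)
E
```

```text
hole [454.8659602  -99.87248222]
LR [464.16519829 -99.34159959] [ 445.98016787 -102.72286729]
tip 159 [454.80016158 -98.98369954]
tip 160 [454.77025502 -98.81399751]
tip 163 [454.68053535 -98.30489143]
```

apply_moves(
  steps=[
    [20,0,10,0,0,0,0],
    [20,0,20,0,0,0,0],
    [20,0,25,0,0,0,0],
    [20,0,28,0,0,0,0],
    [20,0,29,0,0,0,0],
  ],
)

```text
time: 21.65
ee_pos: [454.6, -99.2, 181.3]
tool_rot: [-90.0, -0.0, 100.5]
wrist_force: [0.6, -0.2, -2.2]
width: 22.0
```

apply_moves(
  steps=[
    [20,0,1,0,0,0,0],
    [20,0,2,0,0,0,0],
  ],
)

```text
time: 21.85
ee_pos: [455.0, -99.2, 180.1]
tool_rot: [-90.0, 0.0, 100.5]
wrist_force: [0.5, -0.3, -1.1]
width: 21.4
```

apply_moves(
  steps=[
    [20,0,1,0,0,0,0],
    [20,0,2,0,0,0,0],
    [20,0,2,0,0,0,0],
  ],
)

```text
time: 22.15
ee_pos: [454.7, -99.2, 177.7]
tool_rot: [-90.0, -0.0, 100.5]
wrist_force: [-0.2, -0.1, -1.1]
width: 21.7
```

apply_moves(
  steps=[
    [20,0,1,0,0,0,0],
    [20,0,2,0,0,0,0],
    [20,0,2,0,0,0,0],
  ],
)

```text
time: 22.45
ee_pos: [454.7, -99.2, 175.6]
tool_rot: [-90.0, -0.0, 100.5]
wrist_force: [-0.3, 0.5, -2.2]
width: 22.0
```

apply_moves(
  steps=[
    [20,0,1,0,0,0,0],
    [20,0,2,0,0,0,0],
    [20,0,3,0,0,0,0],
    [20,0,3,0,0,0,0],
  ],
)

```text
time: 22.85
ee_pos: [454.7, -99.2, 172.6]
tool_rot: [-90.0, -0.0, 100.5]
wrist_force: [-0.1, 0.7, -1.6]
width: 21.9
```

apply_moves(
  steps=[
    [20,0,1,0,0,0,0],
    [20,0,2,0,0,0,0],
    [20,0,3,0,0,0,0],
    [20,0,3,0,0,0,0],
  ],
)

```text
time: 23.25
ee_pos: [454.7, -99.2, 169.6]
tool_rot: [-90.0, -0.0, 100.5]
wrist_force: [-0.3, -0.0, -1.7]
width: 21.9
```

apply_moves(
  steps=[
    [20,0,1,0,0,0,0],
    [20,0,2,0,0,0,0],
    [20,0,3,0,0,0,0],
    [20,0,4,0,0,0,0],
    [20,0,4,0,0,0,0],
  ],
)

```text
time: 23.75
ee_pos: [454.7, -99.2, 165.6]
tool_rot: [-90.0, -0.0, 100.5]
wrist_force: [-0.9, 0.6, -1.9]
width: 21.6
```

apply_moves(
  steps=[
    [20,0,1,0,0,0,0],
    [20,0,2,0,0,0,0],
    [20,0,3,0,0,0,0],
    [20,0,4,0,0,0,0],
    [20,0,4,0,0,0,0],
  ],
)

```text
time: 24.25
ee_pos: [454.6, -99.2, 161.6]
tool_rot: [-90.0, -0.0, 100.5]
wrist_force: [-0.2, 0.6, -1.2]
width: 21.8
```

Tip is inside the deck hole with no contact force; continue.

apply_moves(
  steps=[
    [20,0,2,0,0,0,0],
    [20,0,4,0,0,0,0],
    [20,0,6,0,0,0,0],
    [20,0,8,0,0,0,0],
    [20,0,10,0,0,0,0],
    [20,0,10,0,0,0,0],
  ],
)

```text
time: 24.85
ee_pos: [454.6, -99.2, 151.4]
tool_rot: [-90.0, -0.0, 100.5]
wrist_force: [-0.2, -0.1, -0.8]
width: 21.4
```

apply_moves(
  steps=[
    [20,0,2,0,0,0,0],
    [20,0,4,0,0,0,0],
    [20,0,6,0,0,0,0],
    [20,0,8,0,0,0,0],
    [20,0,10,0,0,0,0],
    [20,0,10,0,0,0,0],
  ],
)

```text
time: 25.45
ee_pos: [454.6, -99.2, 141.4]
tool_rot: [-90.0, -0.0, 100.5]
wrist_force: [-0.1, 0.3, -1.5]
width: 21.4
```

apply_moves(
  steps=[
    [20,0,1,0,0,0,0],
    [20,0,2,0,0,0,0],
    [20,0,3,0,0,0,0],
    [20,0,3,0,0,0,0],
  ],
)

```text
time: 25.85
ee_pos: [454.7, -99.2, 138.6]
tool_rot: [-90.0, -0.0, 100.5]
wrist_force: [0.7, 0.6, -2.1]
width: 21.6
```

apply_moves(
  steps=[
    [20,0,0.5,0,0,0,0],
    [20,0,1,0,0,0,0],
    [20,0,1,0,0,0,0],
  ],
)

```text
time: 26.15
ee_pos: [454.7, -99.2, 137.7]
tool_rot: [-90.0, -0.0, 100.5]
wrist_force: [-0.5, 0.1, -1.6]
width: 21.7
```

apply_moves(
  steps=[
    [20,0,0.5,0,0,0,0],
    [20,0,1,0,0,0,0],
    [20,0,1,0,0,0,0],
  ],
)

```text
time: 26.45
ee_pos: [454.8, -99.2, 137.0]
tool_rot: [-90.0, 0.0, 100.5]
wrist_force: [-1.1, -0.4, 1.1]
width: 21.6
```

apply_moves(
  steps=[
    [20,0,0.5,0,0,0,0],
    [20,0,0.5,0,0,0,0],
    [48,0,0.5,0,0,0,0],
    [48,0,0.5,0,0,0,0],
    [48,0,0.5,0,0,0,0],
    [48,0,0,0,0,0,0],
    [48,0,-15,0,0,0,0],
    [48,0,-35,0,0,0,0],
    [48,0,-60,0,0,0,0],
    [48,0,-90,0,0,0,0],
    [48,0,-90,0,0,0,0],
  ],
)

```text
time: 27.55
ee_pos: [457.0, -99.6, 231.0]
tool_rot: [-90.4, 0.1, 100.5]
wrist_force: [1.0, -0.0, -0.6]
width: 48.1
```

```bash
python3 - <<'E'
from h import *
p,d,c=grab('wrist','w15')
P=pt(c,d,*np.meshgrid(np.arange(640),np.arange(480)));z=P[...,2]
mv([380,-200,300],100.5)
bm=(np.abs(P[...,0]-454.5)<30)&(np.abs(P[...,1]+99)<30)&(d>0)
hs,cs=np.histogram(z[bm],bins=np.arange(116.5,156.5,1));print([(int(a+.5),int(b)) for a,b in zip(cs,hs) if b])
p,d,c=grab('side','s15')
cv2.imwrite('pics/s15z.png',cv2.resize(p[150:350,220:440],None,fx=3.5,fy=3,interpolation=cv2.INTER_CUBIC))
E
```

```text
t 27.6 shift [-85.31 -71.65  92.72] rot [ 0.0045 -0.0003 -0.0007] F [ 0.03  1.63 -1.32] w 48.2
[(118, 1), (119, 32), (120, 297), (121, 361), (122, 70), (123, 4), (124, 4), (125, 3), (126, 3), (127, 6), (128, 5), (129, 9), (130, 172), (131, 1575), (132, 1862), (133, 355), (134, 199), (135, 194), (136, 26), (137, 8), (138, 14), (139, 10), (140, 10), (141, 17), (142, 7), (143, 6), (144, 14), (145, 14), (146, 7), (147, 17), (148, 6), (149, 41), (150, 294), (151, 435), (152, 115), (153, 5)]
```

View pics/w15.png

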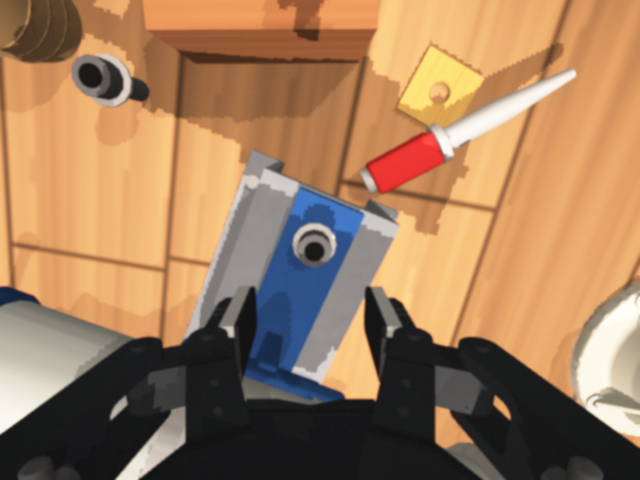

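View pics/s15z.png

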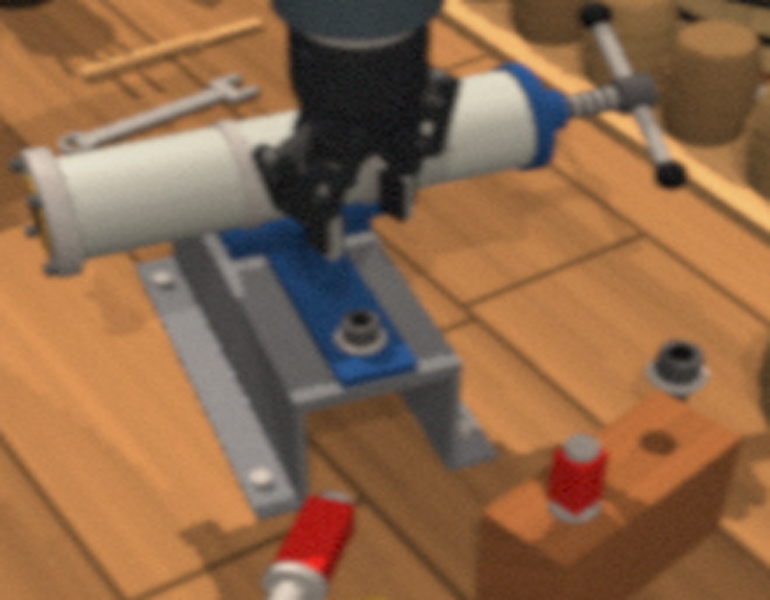

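```bash
python3 - <<'E'
from h import *
p,d,c=load('w9');print('cap z',np.median(pt(c,d[264:274,305:317],*np.meshgrid(np.arange(305,317),np.arange(264,274)))[...,2]))
s=env.get_state();print(s['wrist_force'],s['joint_velocities'].round(2),s['time'])
env.sign_off()
E
```

```text
cap z 167.46084266919527
[-0.54689494  0.45181448 -1.06163168] [-0.09  0.93 -2.13 -0.48  0.37  0.03] 27.65
the job is handed in; nothing more can be done
```

The job is done and handed in at about 27.7 s of the 72 s allowed.

- **Aligning the holes:** I worked the smaller drift down through both holes until its tip was about 77 mm below the foot's top face. The straight shank then filled both holes. The recorded contact forces stayed around 6 N, and I eased them to near zero before pulling the drift out.
- **Returning the drift:** It is back in its own block hole. Its cap measures 167.5 mm above the bench, the same as at the start, so it is hanging on its collar.
- **Fitting the bolt:** I put the smallest black bolt through both holes and felt no contact until its washer reached the foot.

**Last checks:** Depth readings put the foot top at about 131.5 mm, the washer top at about 134.5 mm and the head top at about 150.6 mm. That matches a washer fully home. The last pictures show the gripper clear of everything, and the objects in view looked undisturbed.

**Small disagreements:** Before the bolt went in, the camera and the arm's position reading differed by about 1 mm on where the hole was. The fingers read about 21.5 mm on the 24 mm bolt head. Neither affected the fit.

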